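# Load, latch and switch on the bench tool demagnetiser

## Robot

A 6-joint arm with a two-finger parallel gripper is mounted at the origin on a cart in front of the work surface, level with it; the furniture and walls round the work are solid. World frame = base frame: x ahead of the robot, y to its left, z up, the work surface at z = 0. Lengths are in m, angles in degrees, forces in N, time in s.
With the tool pointing down it reaches from about 0.4 to 0.825 m from the base axis. Payload 7 kg.
Tool frame: the origin (TCP) lies between the finger pads; the fingertips stand 11 mm ahead of it and the grasp point (between the pads) lies 8 mm behind it; z points along the fingers, y is the direction in which the jaws open and shut (so a half turn about z gives the same grasp; the last joint's range is limited). The gripper opens to 88 mm and grips with 3 to 60 N. Pads are 19 mm wide; open, the fingers measure 130 mm over their backs; the gripper's body (78 mm by 193 mm) begins 47 mm behind the grasp point.
Start: joints at [82.053, 20.546, 0.682, 0, -70.136, -16.507], TCP at [0.279, 0.614, 0.238] pointing down, gripper open.
Joint ranges: [-176.03, 176.03], [-82.01, 121.73], [-58.28, 71.71], [-173.87, 95.51], [-174.79, -0.11], [-173.66, 173.66]. Speed limits (degrees/s): [136.94, 136.94, 172.46, 180, 180, 180].

## Interface

Orientations are given as [roll, pitch, yaw] about the fixed x, y, z axes, in that order (R = Rz(yaw) Ry(pitch) Rx(roll)).
In Python, from plant import r gives the robot as it stands.
- The arm moves only by the shell command python3 -m inch 'ROWS' [OPENING] [FORCE]. ROWS is JSON, a list of rows, each an object of numbers: "x", "y", "z": the shift along the tool's x, y, z as a fraction of full scale; "yaw": the turn about the tool's z as a fraction of full scale. In form: [{"x": .., "y": .., "z": .., "yaw": ..}, ...]. A call has 1 to 5 rows; each row shifts and turns the pose as measured when the row begins, along the tool's axes as they then stand; what a row does not reach is not made up. Full scale, the value 1, is 0.025 m for a shift and 4 degrees for a turn. A row lasts 1/12 s, in which the tool goes at most 41.7 mm and 7.16 degrees, less where a joint would pass 70% of its speed; a pose out of reach is approached as far as the arm can. A call with a number of a shift or a turn outside -1 to 1 is refused whole. A call with a gripper value outside its range is refused whole. OPENING is the opening, from -1 (shut) to 1 (fully open), set as the call begins (- or left out, the last holds). The fingers move at their own pace and stop on an object; FORCE is the grip in N (left out, the last holds). Time passes only in rows, so rows that do not move let the fingers close. It gives the time, the measured TCP pose, the force and the opening at its end, in the units of the state.
- r.get_state(): the state, without advancing time (a new reading comes with each control period).
- r.capture(name): name is "side" or "top"; returns (picture, depth): 400x640x3 uint8, red, green, blue; 400x640 float32, m along the optical axis (not along the pixel's ray), 0 where there is no reading.
- r.camera_info(name): a dict with "mtx" (3x3 intrinsics, pixels), "pose" (4x4, takes a point from camera to world coordinates). Camera axes: x right, y down, z forward; pixel columns grow to the right and rows downward; lengths in m; the calibration is good to about 2 mm. A picture is of the moment at which its call begins. camera_info takes no time and is no camera call.
- r.close_job(): hands the job in, once; it reports no verdict.
The state is a dict: "time_s": time; "joints": joint angles; "qd": joint speeds; "joint_torque": joint torques, N m; "tcp_pos": TCP position; "eef_rot": TCP orientation; "contact_force": force on the tool from outside, world axes, zero at the start; "moment": the same for the moment, N m; "gripper_width": finger opening in m.
Only numpy, scipy, OpenCV 4.12 (cv2) and the standard library are available. Lean on these libraries where they do the work, as an engineer would, in place of code of your own. Each camera call takes 0.05 s, during which the arm holds its last target. There are 200 camera calls.

## Task

Flip the isolator handle from on to off, swing the blue demagnetiser's latch bar fully open, and lay every loose pair of pliers that lies on the bench top to the left or right of the demagnetiser flat in its well. Then swing the latch bar back across the well until it rests in its catch, and only then flip the isolator on again. Leave the jar, bowl and blocks around it where they stand.

Things in the scene. Friction and masses are not known exactly. Their poses are not given: they have to be found in the camera images.
- demagnetiser: Blue flat tool demagnetiser, 200 (x) x 270 (y) x 38 mm high, fixed; place and yaw vary. Origin under its centre on the bench; x points away from the robot, y left. Walls 10 mm thick, rim at 38 mm. Latch pivot boss at the middle of the near side (x -120 to -90, y +-17 mm); steel catch at the middle of the far side (x 85 to 103, y -18 to 26 mm, up to 63 mm high).
- latch_bar (a joint): Steel latch bar, 205 x 14 x 8 mm, underside 50 mm above the bench, turning level, anticlockwise from above as the value grows. 0 = open: points to the demagnetiser's -y side and 0.35 rad towards the robot. 1.92 rad = closed: points to +x over the well, end against the stop in the catch. Stiff pivot: stays where it is left; about 1 N at the knob moves it. Starts at 0.5 to 1.92.
- latch_pivot (a point): Pivot axis of the latch bar, at the bar's mid-thickness, 54 mm above the bench.
- latch_knob (a point): Centre of the upright yellow knob on the latch bar, 130 mm from the pivot; a cylinder 20 mm across that stands from 58 to 84 mm above the bench. It can be pushed sideways from either side or pinched.
- isolator_box: Isolator: grey box with a yellow plate, 86 (x) x 76 (y) x 40 mm high, two black cheeks in its middle up to 65 mm; fixed; place and yaw vary. Origin under its centre on the bench. Its x axis runs along the handle's swing, from off (black dot, robot's side) to on (green dot, far side).
- isolator (a joint): Red isolator handle, hinged about the box's y axis at isolator_pivot. 0 = off, leaning 0.65 rad from upright to the box's -x side; 1.30 rad = on (as at the start), leaning 0.65 rad to +x. The handle is top-heavy: its own weight holds it at either end (about 2.3 N at the grip starts it) and drops it over once past upright at 0.65.
- isolator_pivot (a point): Hinge axis of the isolator handle, 54 mm above the bench in the middle of the box.
- isolator_grip (a point): Centre of the red cross grip of the handle: a round bar 18 mm thick and 48 mm long along the box's y axis, 82 mm from the pivot (119 mm above the bench at on or off, 136 mm when upright), on a 12 mm shaft.
- red_pliers_grip (a point): Large red-handled pliers lying flat, 153 x 70 x 12 mm, 85 g (may be absent). Point: middle of the pivot joint, 5.5 mm above the underside, where they are 42 mm wide (in y) for about 30 mm of length; x points to the jaws, z is normal to the flat. Mid-length lies 6 mm behind it (-x); handles behind splay to 70 mm, jaws 34 mm ahead are under 26 mm wide.
- grey_pliers_grip (a point): Grey pliers lying flat, 128 x 51 x 10 mm, 85 g (may be absent). The point is the middle of the pivot joint, half-way up (5.5 mm above the underside), 34 mm wide across y there; axes as for the red pliers.
- black_pliers_grip (a point): Black-handled pliers lying flat, 126 x 58 x 11 mm, 80 g (may be absent). The point is the middle of the pivot joint, half-way up (5.5 mm above the underside), 38 mm wide across y there; axes as for the red pliers.
- charcoal_block: Bystander: black soldering block, 45 x 71 x 22 mm, loose; origin under its centre. Leave alone.
- wax_block: Bystander: green wax block, 32 x 61 x 18 mm, loose; origin under its centre. Leave alone.
- flux_jar: Bystander: white jar with a yellow cap, 46 mm across and 41 mm high, loose; origin under its centre. Leave alone.
- borax_bowl: Bystander: white bowl, 94 mm across and 38 mm high, loose; origin under its centre. Leave alone.
- well_floor (a point): Middle of the floor of the demagnetiser's open, rubber-lined black well, 12 mm above the bench. The well is 180 (x) x 250 (y) mm inside and 26 mm deep. Axes as the demagnetiser's.

How it is judged (in metres and radians):
On the way, in this order (a step that is already met when the one before it is completed fails the run):
1. the isolator handle is in its off position (value of joint isolator below 0.12 rad), for 0.2 s.
2. the latch bar is swung open (value of joint latch_bar below 0.15 rad and value of joint isolator below 0.12 rad), for 0.2 s.
3. every pair of pliers present lies flat in the well, let go, with the isolator off (x of red_pliers_grip in the frame of demagnetiser between -0.09 and 0.09 m and y of red_pliers_grip in the frame of demagnetiser between -0.125 and 0.125 m and z of red_pliers_grip in the frame of demagnetiser between 0.008 and 0.038 m and angle between the z axis of each of red_pliers_grip, grey_pliers_grip, black_pliers_grip and the z axis of demagnetiser, either way round below 0.3 rad and x of grey_pliers_grip in the frame of demagnetiser between -0.09 and 0.09 m and y of grey_pliers_grip in the frame of demagnetiser between -0.125 and 0.125 m and z of grey_pliers_grip in the frame of demagnetiser between 0.008 and 0.038 m and x of black_pliers_grip in the frame of demagnetiser between -0.09 and 0.09 m and y of black_pliers_grip in the frame of demagnetiser between -0.125 and 0.125 m and z of black_pliers_grip in the frame of demagnetiser between 0.008 and 0.038 m and contact force between each of red_pliers, grey_pliers, black_pliers and the fingers below 0.2 N and value of joint isolator below 0.12 rad), for 0.2 s.
4. the latch bar is back in its catch, with the pliers in the well and the isolator off (x of red_pliers_grip in the frame of demagnetiser between -0.09 and 0.09 m and y of red_pliers_grip in the frame of demagnetiser between -0.125 and 0.125 m and z of red_pliers_grip in the frame of demagnetiser between 0.008 and 0.038 m and angle between the z axis of each of red_pliers_grip, grey_pliers_grip, black_pliers_grip and the z axis of demagnetiser, either way round below 0.3 rad and x of grey_pliers_grip in the frame of demagnetiser between -0.09 and 0.09 m and y of grey_pliers_grip in the frame of demagnetiser between -0.125 and 0.125 m and z of grey_pliers_grip in the frame of demagnetiser between 0.008 and 0.038 m and x of black_pliers_grip in the frame of demagnetiser between -0.09 and 0.09 m and y of black_pliers_grip in the frame of demagnetiser between -0.125 and 0.125 m and z of black_pliers_grip in the frame of demagnetiser between 0.008 and 0.038 m and value of joint latch_bar above 1.8 rad and value of joint isolator below 0.12 rad), for 0.2 s.
5. the isolator handle is in its on position, with the latch closed (value of joint isolator above 1.18 rad and value of joint latch_bar above 1.8 rad), for 0.2 s.
At the end, for the whole second after the job is handed in: Every pair of pliers present lies flat (within 0.3 rad) in the well, its pivot inside the well's walls and below the rim, at rest; the latch bar is in its catch (over 1.8 rad) and the isolator handle in its on position (over 1.18 rad) (all of step 5 and x of red_pliers_grip in the frame of demagnetiser between -0.09 and 0.09 m and y of red_pliers_grip in the frame of demagnetiser between -0.125 and 0.125 m and z of red_pliers_grip in the frame of demagnetiser between 0.008 and 0.038 m and angle between the z axis of each of red_pliers_grip, grey_pliers_grip, black_pliers_grip and the z axis of demagnetiser, either way round below 0.3 rad and x of grey_pliers_grip in the frame of demagnetiser between -0.09 and 0.09 m and y of grey_pliers_grip in the frame of demagnetiser between -0.125 and 0.125 m and z of grey_pliers_grip in the frame of demagnetiser between 0.008 and 0.038 m and x of black_pliers_grip in the frame of demagnetiser between -0.09 and 0.09 m and y of black_pliers_grip in the frame of demagnetiser between -0.125 and 0.125 m and z of black_pliers_grip in the frame of demagnetiser between 0.008 and 0.038 m and linear speed of each of red_pliers, grey_pliers, black_pliers below 0.02 m/s); the robot touches nothing.
It fails at once if a bystander (block, jar or bowl) is moved by more than 30 mm (distance of any of charcoal_block, wax_block, flux_jar, borax_bowl from where it was at the start of the episode above 0.03 m).
Of red_pliers, grey_pliers, black_pliers only 2 to 3 are there at a start; the rules pass over those that are not, and their reading is None.
At some moment in a run one of red_pliers, grey_pliers, black_pliers may be knocked a few centimetres aside while the robot is not near it.
Once in a run the grip may slacken for a moment while it holds something.
It also fails if it takes over 210 s, if anything falls off the work surface, if the arm or the gripper's body presses on something with over 40 N, if the wrist force passes 120 N, or if a joint passes its speed limit or range.

## Working session

There is one attempt and no reset: what is moved stays moved. The work goes in short steps, Python scripts to look and compute and a shell command to move; the robot and the scene stay as the last step left them, time stands still between calls to the robot, and variables do not carry over. Pictures are saved under pics/ and viewed, about 12 in all and at most 16, crops included, and the job is handed in when it is done.

```bash
ls; mkdir -p pics; python3 - <<'E'
from plant import r
import cv2,numpy as np
s=r.get_state();print(s['tcp_pos'],s['eef_rot'],s['gripper_width'],s['time_s'])
for n in("top","side"):
    p,d=r.capture(n);i=r.camera_info(n);print(n,i['mtx'],np.round(i['pose'],4))
    cv2.imwrite(f'pics/{n}0.png',p[...,::-1]);np.savez(f'{n}0.npz',p=p,d=d)
E
```

```text
pics
[0.27924519 0.61401818 0.23664743] [ 1.79907249e+02 -6.76207375e-03 -2.44599694e+01] 0.08756128103589467 0.0
top [[481.48052705   0.         324.19733307]
 [  0.         481.48052705 201.55622888]
 [  0.           0.           1.        ]] [[ 0.0207 -0.9901  0.1391  0.4009]
 [-0.9996 -0.018   0.0208  0.015 ]
 [-0.0181 -0.1395 -0.9901  1.3016]
 [ 0.      0.      0.      1.    ]]
side [[452.89668795   0.         315.85287261]
 [  0.         452.89668795 204.38574469]
 [  0.           0.           1.        ]] [[ 0.938  -0.1471  0.314   0.2033]
 [-0.3467 -0.3833  0.8561 -0.9794]
 [-0.0056 -0.9118 -0.4105  0.5733]
 [ 0.      0.      0.      1.    ]]
```

View pics/top0.png

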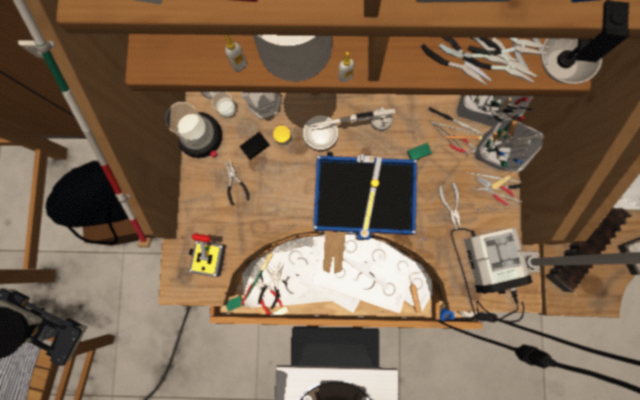

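View pics/side0.png

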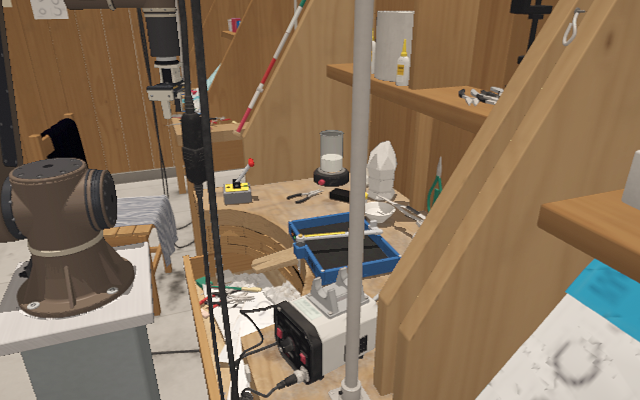

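Top view: demagnetiser at about (366,195), latch closed with its knob at (374,183), isolator at (207,257), black pliers at (236,185), grey pliers at (450,203). There is clutter on the right that I need to look at more closely.

```bash
cat > h.py <<'E'
from plant import r
import cv2,numpy as np
def cap(n):
    p,d=r.capture(n);i=r.camera_info(n);return p,d,i['mtx'],i['pose']
def ray(uv,z,K,T):
    """pixels (N,2) -> world points on plane z"""
    uv=np.atleast_2d(np.asarray(uv,float));c=np.c_[(uv-[K[0,2],K[1,2]])/K[0,0],np.ones(len(uv))]
    w=c@T[:3,:3].T;s=(z-T[2,3])/w[:,2];return T[:3,3]+w*s[:,None]
def proj(P,K,T):
    c=(np.atleast_2d(P)-T[:3,3])@T[:3,:3];return c[:,:2]/c[:,2:]*K[0,0]+[K[0,2],K[1,2]]
def cloud(d,K,T):
    v,u=np.indices(d.shape);c=np.stack([(u-K[0,2])/K[0,0]*d,(v-K[1,2])/K[1,1]*d,d],-1)
    return c@T[:3,:3].T+T[:3,3]
def big(m):
    n,l,s,c=cv2.connectedComponentsWithStats(m.astype(np.uint8));return l==1+np.argmax(s[1:,4])
E
python3 - <<'E'
from h import *
K=r.camera_info('top')['mtx'];T=r.camera_info('top')['pose']
f=np.load('top0.npz');p,d=f['p'],f['d']
a=p[90:310,160:540,::-1];cv2.imwrite('pics/crop0.png',cv2.resize(a,None,fx=2.1,fy=2.1,interpolation=cv2.INTER_CUBIC))
P=cloud(d,K,T);hsv=cv2.cvtColor(p,cv2.COLOR_RGB2HSV)
H,S,V=[hsv[...,k].astype(int) for k in range(3)]
# demag blue
m=big((H>105)&(H<125)&(S>150)&(V>60)&(P[...,0]>.3))
v,u=np.nonzero(m);W=ray(np.c_[u,v],.038,K,T)[:,:2].astype(np.float32)
print('demag z',np.percentile(P[m][:,2],[10,50,90]),cv2.minAreaRect(W))
m=(H>20)&(H<35)&(S>150)&(V>150)&(P[...,0]>.3)&(P[...,2]<.12)&(P[...,2]>.02)
n,l,s,c=cv2.connectedComponentsWithStats(m.astype(np.uint8))
for k in range(1,n):
    if s[k,4]>8: print('yel',c[k],s[k],np.median(P[l==k],0))
m=((H<8)|(H>172))&(S>150)&(V>100)&(P[...,2]>.06)&(P[...,2]<.2)&(P[...,1]>.2)&(P[...,0]>.2)
n,l,s,c=cv2.connectedComponentsWithStats(m.astype(np.uint8))
for k in range(1,n):
    if s[k,4]>8: print('red',c[k],s[k],np.median(P[l==k],0))
for n_,uv in (('black',(236,185)),('grey',(450,203))): print(n_,ray(uv,.005,K,T),P[uv[1],uv[0]])
E
```

```text
demag z [0.01954293 0.03553751 0.03969896] ((0.5984898805618286, -0.14139673113822937), (0.11473387479782104, 0.1965591013431549), 87.62397766113281)
yel [281.47555556 133.80888889] [274 126  16  17 225] [0.76008086 0.16140174 0.04050665]
yel [374.57446809 182.82978723] [371 180   8   7  47] [ 0.62286704 -0.08840751  0.08167888]
yel [205.74530831 260.07506702] [192 244  27  29 373] [0.41292505 0.34227672 0.04339907]
red [201.08  237.264] [192 233  19  10 125] [0.47252947 0.33948431 0.12641023]
red [142.4 240.1] [140 239   6   3  10] [0.45883013 0.45572343 0.19624169]
black [[0.62456306 0.28503951 0.005     ]] [ 6.25531585e-01  2.86208815e-01 -6.14914728e-04]
grey [[ 0.58535042 -0.29828476  0.005     ]] [ 0.58671798 -0.30060782 -0.00461382]
```

View pics/crop0.png

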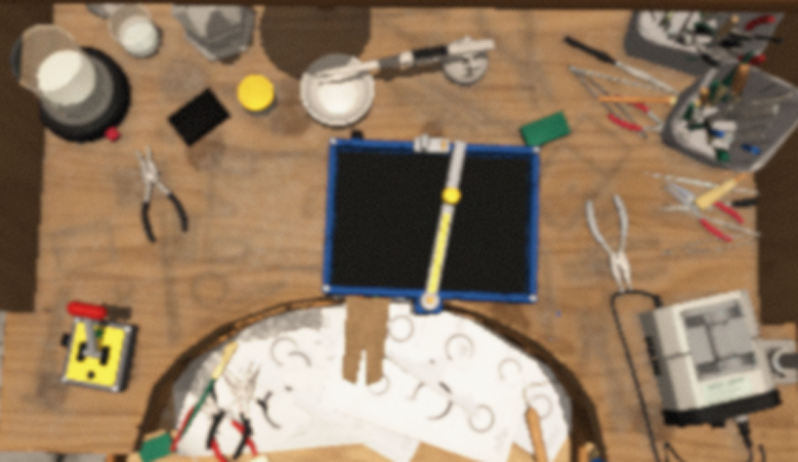

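```bash
python3 - <<'E'
from h import *
K=r.camera_info('top')['mtx'];T=r.camera_info('top')['pose']
f=np.load('top0.npz');p,d=f['p'],f['d'];P=cloud(d,K,T)
hsv=cv2.cvtColor(p,cv2.COLOR_RGB2HSV);H,S,V=[hsv[...,k].astype(int) for k in range(3)]
box=np.zeros(H.shape,bool);box[145:245,300:430]=1
m=(H>100)&(H<125)&(S>130)&(V>50)&box&(P[...,2]>.028)
v,u=np.nonzero(m);W=ray(np.c_[u,v],.038,K,T)[:,:2].astype(np.float32)
print('demag',cv2.minAreaRect(W))
C=ray([[318.6,157.6],[416.2,161.4],[413.8,231.9],[315.7,228.1]],.038,K,T)[:,:2]
print(C,C.mean(0)); e=C[0]-C[1];e2=C[3]-C[2];print(np.degrees(np.arctan2(-e[0],e[1])),np.degrees(np.arctan2(-e2[0],e2[1])),np.linalg.norm(e))
kn=ray([374.6,182.8],.084,K,T)[0];pv=ray([364.8,232.4],.06,K,T)[0];print('knob',kn,'piv',pv,np.linalg.norm((kn-pv)[:2]),np.degrees(np.arctan2(*(kn-pv)[[1,0]])))
# isolator: box pixels
box[:]=0;box[225:285,180:230]=1
m=box&(H>20)&(H<35)&(S>130)&(V>100);v,u=np.nonzero(m);W=ray(np.c_[u,v],.040,K,T)[:,:2].astype(np.float32);print('plate',cv2.minAreaRect(W))
m=box&((H<8)|(H>172))&(S>150)&(V>90);v,u=np.nonzero(m);W=ray(np.c_[u,v],.125,K,T)[:,:2].astype(np.float32);print('grip',cv2.minAreaRect(W),u.min(),u.max())
# pliers by depth/colour difference
for nm,(a,b,c,e_) in dict(black=(155,210,220,256),grey=(178,232,432,468)).items():
    q=p[a:b,c:e_].astype(int); sat=q.max(2)-q.min(2)
    if nm=='black': m=(q.max(2)<60)|(sat<25)
    else: m=(sat<32)&(q.max(2)>80)
    m=big(m);v,u=np.nonzero(m);W=ray(np.c_[u+c,v+a],.006,K,T)[:,:2]
    print(nm,len(u),W.mean(0),cv2.minAreaRect(W.astype(np.float32)))
    cv2.imwrite(f'pics/{nm}.png',cv2.resize(np.hstack([p[a:b,c:e_,::-1],np.repeat(255*m[...,None],3,2).astype(np.uint8)]),None,fx=10,fy=10,interpolation=cv2.INTER_CUBIC))
x=cv2.imread('pics/black.png');y=cv2.imread('pics/grey.png');h=min(len(x),len(y));z=np.hstack([x[:h],y[:h]]);print(z.shape);cv2.imwrite('pics/pl.png',cv2.resize(z,None,fx=.5,fy=.5))
E
```

```text
demag ((0.5913037061691284, -0.06605109572410583), (0.26361551880836487, 0.21594037115573883), 88.1195068359375)
[[ 0.69740441  0.0590239 ]
 [ 0.69131046 -0.20214508]
 [ 0.50250987 -0.19477546]
 [ 0.5075532   0.06241976]] [ 0.59969448 -0.06886922]
-1.3366612626835526 -1.1233678177929352 0.26124006609820377
knob [ 0.62290284 -0.08764226  0.084     ] piv [ 0.49701993 -0.06525036  0.06      ] 0.1278589218191651 -10.086209173450882
plate ((0.4235764443874359, 0.3498481214046478), (0.060686178505420685, 0.07054385542869568), 81.85865783691406)
grip ((0.47192007303237915, 0.3401610553264618), (0.04623504728078842, 0.017226357012987137), 81.74544525146484) 192 210
black 31 [0.60831265 0.25813883] ((0.6103569865226746, 0.25920385122299194), (0.046232156455516815, 0.007149874232709408), 25.278249740600586)
grey 56 [ 0.60579685 -0.27600859] ((0.6045482754707336, -0.27633848786354065), (0.05409449711441994, 0.009918070398271084), 16.449331283569336)
(540, 1440, 3)
```

View pics/pl.png

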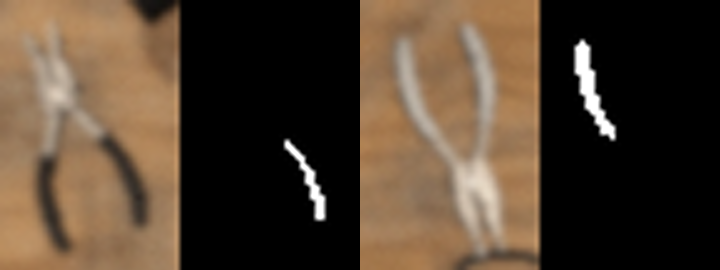

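```bash
python3 - <<'E'
from h import *
K=r.camera_info('top')['mtx'];T=r.camera_info('top')['pose']
P=cloud(np.load('top0.npz')['d'],K,T)
for n,L in dict(black=[(231.6,173),(228,163),(240.8,201.6)],grey=[(455,214),(457.8,228),(446.8,184.8)]).items():
    q=ray(L,.006,K,T)[:,:2];v=q[1]-q[2];print(n,np.round(q,3).tolist(),np.degrees(np.arctan2(v[1],v[0])),np.linalg.norm(v))
for y in np.arange(-.45,-.2,.03): print('%.2f'%y,[ '%d'%(1000*np.max(P[(abs(P[...,0]-x)<.015)&(abs(P[...,1]-y)<.015)][:,2],initial=-.01)) for x in np.arange(.4,.75,.03)])
E
python3 -m inch '[{"yaw":-1},{"yaw":-1},{"yaw":-1},{"yaw":-1},{"x":0}]' -1 20
python3 -m inch '[{"x":1,"y":0.9},{"x":1,"y":0.9},{"x":1,"y":0.9},{"x":1,"y":0.9},{"x":1,"y":0.9}]'
```

```text
black [[0.658, 0.299], [0.686, 0.31], [0.579, 0.27]] 20.649152249862166 0.11417196844771454
grey [[0.556, -0.311], [0.518, -0.318], [0.635, -0.29]] -166.72034122639565 0.12040393948515139
-0.45 ['120', '122', '114', '106', '96', '3', '15', '18', '27', '157', '206', '190']
-0.42 ['119', '156', '129', '160', '116', '4', '12', '27', '32', '181', '211', '204']
-0.39 ['148', '159', '138', '147', '111', '5', '12', '18', '166', '176', '175', '647']
-0.36 ['128', '140', '157', '158', '38', '5', '10', '8', '14', '96', '177', '645']
-0.33 ['96', '106', '110', '116', '36', '11', '11', '12', '5', '16', '3', '24']
-0.30 ['3', '5', '9', '13', '10', '15', '11', '9', '13', '5', '4', '23']
-0.27 ['5', '4', '2', '4', '3', '2', '15', '11', '12', '4', '3', '4']
-0.24 ['0', '4', '2', '5', '4', '3', '3', '3', '2', '4', '15', '22']
-0.21 ['-10', '1', '4', '39', '40', '44', '40', '42', '43', '43', '42', '23']validation failed for argument at $[0]...
validation failed for argument at $[0]...
```

```bash

python3 -m inch '[{"x":0,"y":0,"z":0,"yaw":-1},{"x":0,"y":0,"z":0,"yaw":-1},{"x":0,"y":0,"z":0,"yaw":-1},{"x":0,"y":0,"z":0,"yaw":-1},{"x":0,"y":0,"z":0,"yaw":0}]' -1 20
python3 -m inch '[{"x":1,"y":0.9,"z":0,"yaw":0},{"x":1,"y":0.9,"z":0,"yaw":0},{"x":1,"y":0.9,"z":0,"yaw":0},{"x":1,"y":0.9,"z":0,"yaw":0},{"x":1,"y":0.9,"z":0,"yaw":0}]'
```

```text
time_s: 0.52
tcp_pos: [0.2787, 0.6128, 0.2338]
eef_rot: [179.6, 0.1, -7.8]
contact_force: [0.3, -0.2, -0.0]
gripper_width: 0.0601
time_s: 0.93
tcp_pos: [0.3856, 0.4839, 0.2308]
eef_rot: [179.4, 0.1, -8.0]
contact_force: [0.7, 0.5, 0.6]
gripper_width: 0.0265
```

```bash
cat > need.py <<'E'
import sys
from h import *
def need(x,y,z,yaw=None):
    s=r.get_state();p=np.array(s['tcp_pos']);a=s['eef_rot'][2];c,n=np.cos(np.radians(a)),np.sin(np.radians(a))
    d=np.array([x,y,z])-p
    print('t%.1f'%s['time_s'],'pos',np.round(p,3),'yaw %.1f'%a,'w %.3f'%s['gripper_width'],'F',np.round(s['contact_force'],1),'NEED x %.2f y %.2f z %.2f'%tuple(np.array([c*d[0]+n*d[1],n*d[0]-c*d[1],-d[2]])/.025),'' if yaw is None else 'yaw %.2f'%(-((yaw-a+180)%360-180)/4))
if __name__=='__main__': need(*map(float,sys.argv[1:]))
E
python3 -m inch '[{"x":1,"y":0.9,"z":0,"yaw":0},{"x":1,"y":0.9,"z":0,"yaw":0},{"x":1,"y":0.9,"z":0,"yaw":0},{"x":1,"y":0.9,"z":0,"yaw":0},{"x":1,"y":0.9,"z":0,"yaw":0}]'
python3 -m inch '[{"x":0.8,"y":0.5,"z":0,"yaw":0},{"x":0.4,"y":0.2,"z":0.5,"yaw":0},{"x":0,"y":0,"z":1,"yaw":0},{"x":0,"y":0,"z":1,"yaw":0},{"x":0,"y":0,"z":1,"yaw":0}]'
python3 need.py .522 .334 .106 -8.2
```

```text
time_s: 1.35
tcp_pos: [0.4965, 0.3471, 0.2309]
eef_rot: [179.3, 0.2, -8.7]
contact_force: [0.1, 0.7, 0.1]
gripper_width: 0.0006
time_s: 1.77
tcp_pos: [0.5308, 0.3188, 0.1453]
eef_rot: [179.8, -0.2, -9.8]
contact_force: [0.7, -0.0, -1.0]
gripper_width: 0.0004
t1.8 pos [0.531 0.319 0.145] yaw -9.8 w 0.000 F [ 0.7 -0.  -1. ] NEED x -0.45 y -0.54 z 1.57 yaw -0.39
```

```bash

python3 -m inch '[{"x":0,"y":-0.5,"z":0.8,"yaw":-0.4},{"x":0,"y":0,"z":0.7,"yaw":0},{"x":0,"y":0,"z":0,"yaw":0}]'
python3 need.py .522 .334 .106 -8.2
python3 -m inch '[{"x":-0.7,"y":0,"z":0,"yaw":0},{"x":-0.7,"y":0,"z":0,"yaw":0},{"x":-0.7,"y":0,"z":0,"yaw":0},{"x":-0.7,"y":0,"z":0,"yaw":0},{"x":-0.7,"y":0,"z":0,"yaw":0}]'
python3 -m inch '[{"x":-0.7,"y":0,"z":0,"yaw":0},{"x":-0.5,"y":0,"z":0,"yaw":0}]'
python3 need.py .423 .348 .106 -8.2
```

```text
time_s: 2.02
tcp_pos: [0.5294, 0.3283, 0.0981]
eef_rot: [179.3, 0.2, -8.6]
contact_force: [-1.6, -0.4, -0.6]
gripper_width: 0.0006
t2.0 pos [0.529 0.328 0.098] yaw -8.6 w 0.001 F [-1.6 -0.4 -0.6] NEED x -0.33 y -0.18 z -0.32 yaw -0.10
time_s: 2.43
tcp_pos: [0.4454, 0.3434, 0.099]
eef_rot: [179.3, -0.1, -9.1]
contact_force: [0.8, 1.4, 0.5]
gripper_width: 0.0002
time_s: 2.6
tcp_pos: [0.4147, 0.3491, 0.1006]
eef_rot: [179.4, -0.2, -9.2]
contact_force: [8.1, -2.9, -2.3]
gripper_width: 0.0004
t2.6 pos [0.415 0.349 0.101] yaw -9.2 w 0.000 F [ 8.1 -2.9 -2.3] NEED x 0.33 y -0.01 z -0.22 yaw -0.25
```

```bash

python3 -m inch '[{"x":0.6,"y":0,"z":-0.5,"yaw":0},{"x":0.8,"y":0.5,"z":-1,"yaw":0},{"x":0.5,"y":1,"z":-1,"yaw":0},{"x":0.5,"y":1,"z":-1,"yaw":0},{"x":0.5,"y":1,"z":-1,"yaw":0}]'
python3 -m inch '[{"x":0,"y":1,"z":-1,"yaw":0},{"x":0,"y":1,"z":0,"yaw":0},{"x":0,"y":0,"z":0,"yaw":0}]'
python3 - <<'E'
from h import *
p,d,K,T=cap('top');cv2.imwrite('pics/top1.png',p[...,::-1])
hsv=cv2.cvtColor(p,cv2.COLOR_RGB2HSV);H,S,V=[hsv[...,k].astype(int) for k in range(3)]
m=np.zeros(H.shape,bool);m[225:300,175:235]=1
m&=((H<8)|(H>172))&(S>150)&(V>90);v,u=np.nonzero(m);print(len(u));W=ray(np.c_[u,v],.125,K,T)[:,:2].astype(np.float32);print('grip',cv2.minAreaRect(W))
E
python3 need.py .6 .05 .2
```

```text
time_s: 3.02
tcp_pos: [0.4681, 0.2535, 0.2167]
eef_rot: [179.1, -0.0, -9.0]
contact_force: [1.1, 0.6, -0.4]
gripper_width: 0.0003
time_s: 3.27
tcp_pos: [0.4626, 0.2007, 0.252]
eef_rot: [179.5, -0.5, -9.3]
contact_force: [-0.1, 0.2, -1.4]
gripper_width: 0.0005
42
grip ((0.36989355087280273, 0.3417169749736786), (0.013082161545753479, 0.020410003140568733), 27.79810905456543)
t3.3 pos [0.464 0.202 0.253] yaw -9.3 w 0.000 F [-0.1  0.5  0.4] NEED x 6.37 y 5.13 z 2.11
```

View pics/top1.png

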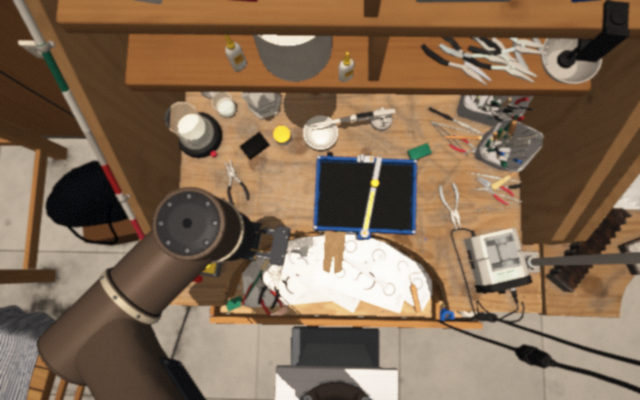

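Top view: the red grip now shows on the robot's side of the box at (196,278), x≈0.37, so the isolator is off. Next I move over the knob.

```bash

python3 -m inch '[{"x":0.8,"y":1,"z":0,"yaw":0},{"x":0.8,"y":1,"z":0,"yaw":0},{"x":0.8,"y":1,"z":0,"yaw":0},{"x":0.8,"y":1,"z":0.1,"yaw":0},{"x":0.8,"y":1,"z":0.2,"yaw":0}]' 1 15
python3 -m inch '[{"x":0.8,"y":1,"z":0.2,"yaw":0},{"x":0.8,"y":1,"z":0.2,"yaw":0},{"x":0.8,"y":1,"z":0.2,"yaw":0},{"x":0.8,"y":1,"z":0.2,"yaw":0},{"x":0.6,"y":0.5,"z":0.2,"yaw":0}]'
python3 -m inch '[{"x":0,"y":0,"z":0.2,"yaw":0},{"x":0,"y":0,"z":0,"yaw":0}]'
python3 need.py .623 -.088 .12 -10
python3 - <<'E'
from plant import r
print(r.get_state()['joints'])
E
```

```text
time_s: 3.73
tcp_pos: [0.5441, 0.0652, 0.2509]
eef_rot: [180.0, -0.9, -9.0]
contact_force: [1.4, -0.2, -0.3]
gripper_width: 0.0283
time_s: 4.15
tcp_pos: [0.6251, -0.0658, 0.2264]
eef_rot: [180.0, -0.9, -9.2]
contact_force: [0.2, -0.5, -0.1]
gripper_width: 0.0615
time_s: 4.32
tcp_pos: [0.6269, -0.0683, 0.2183]
eef_rot: [179.9, -0.7, -9.5]
contact_force: [-0.4, 0.4, -1.2]
gripper_width: 0.075
t4.3 pos [ 0.627 -0.068  0.218] yaw -9.5 w 0.075 F [-0.4  0.4 -1.2] NEED x -0.02 y 0.80 z 3.93 yaw 0.13
[ 11.71676407  16.70036161  -7.62831918   0.40745593 -65.03747452
  68.62606654]
```

```bash

python3 -m inch '[{"x":0,"y":0.7,"z":0.8,"yaw":0.1},{"x":0,"y":0.1,"z":1,"yaw":0},{"x":0,"y":0,"z":1,"yaw":0},{"x":0,"y":0,"z":0.7,"yaw":0},{"x":0,"y":0,"z":0,"yaw":0}]'
python3 need.py .623 -.088 .075 -10
python3 - <<'E'
from h import *
p,d,K,T=cap('side');q=proj([[.623,-.088,.084]],K,T)[0].astype(int);print(q);a=p[max(0,q[1]-60):q[1]+60,q[0]-80:q[0]+80,::-1]
cv2.imwrite('pics/s2.png',cv2.resize(a,None,fx=4,fy=4,interpolation=cv2.INTER_CUBIC))
E
```

```text
time_s: 4.73
tcp_pos: [0.6254, -0.0839, 0.1298]
eef_rot: [179.9, -0.9, -9.9]
contact_force: [-0.2, -0.1, 0.1]
gripper_width: 0.0878
t4.7 pos [ 0.625 -0.084  0.13 ] yaw -9.9 w 0.088 F [-0.2 -0.1  0.1] NEED x -0.07 y 0.18 z 2.19 yaw 0.03
[351 222]
```

View pics/s2.png

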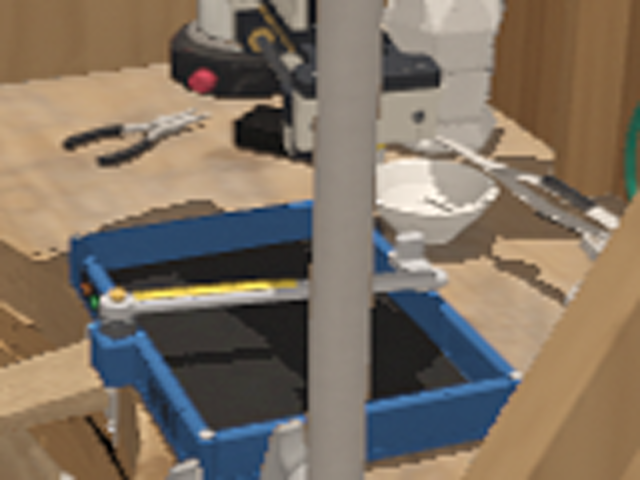

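The side crop shows the bar over the well, with the knob and the fingers hidden behind the pole. I'll go down and pinch using the top-view estimate.

```bash

python3 -m inch '[{"x":0,"y":0.1,"z":0.8,"yaw":0},{"x":0,"y":0,"z":0.7,"yaw":0},{"x":0,"y":0,"z":0.4,"yaw":0},{"x":0,"y":0,"z":0,"yaw":0}]'
python3 need.py .623 -.088 .075 -10
python3 -m inch '[{"x":0,"y":0,"z":0,"yaw":0},{"x":0,"y":0,"z":0,"yaw":0},{"x":0,"y":0,"z":0,"yaw":0},{"x":0,"y":0,"z":0,"yaw":0},{"x":0,"y":0,"z":0,"yaw":0}]' -1 10
python3 -m inch '[{"x":0,"y":0,"z":0,"yaw":0},{"x":0,"y":0,"z":0,"yaw":0},{"x":0,"y":0,"z":0,"yaw":0},{"x":0,"y":0,"z":0,"yaw":0},{"x":0,"y":0,"z":0,"yaw":0}]'
python3 need.py .623 -.088 .075 -10
```

```text
time_s: 5.12
tcp_pos: [0.6305, -0.0827, 0.0897]
eef_rot: [-180.0, -1.5, -9.6]
contact_force: [-1.0, -0.8, 0.4]
gripper_width: 0.0872
t5.1 pos [ 0.63  -0.083  0.09 ] yaw -9.6 w 0.087 F [-1.  -0.8  0.4] NEED x -0.26 y 0.26 z 0.59 yaw 0.11
time_s: 5.53
tcp_pos: [0.6335, -0.0812, 0.0957]
eef_rot: [-179.9, -1.9, -9.5]
contact_force: [0.1, -0.0, 1.1]
gripper_width: 0.0598
time_s: 5.95
tcp_pos: [0.634, -0.0814, 0.0971]
eef_rot: [-179.9, -2.0, -9.5]
contact_force: [-0.3, 0.3, -0.0]
gripper_width: 0.0263
t6.0 pos [ 0.634 -0.081  0.097] yaw -9.5 w 0.026 F [-0.3  0.3 -0. ] NEED x -0.39 y 0.33 z 0.88 yaw 0.13
```

```bash

python3 -m inch '[{"x":-0.3,"y":0.25,"z":0,"yaw":0},{"x":0,"y":0,"z":0,"yaw":0},{"x":0,"y":0,"z":0,"yaw":0}]' 0.2 10
python3 need.py .623 -.088 .075 -10
python3 -m inch '[{"x":-0.1,"y":0,"z":0.6,"yaw":0},{"x":0,"y":0,"z":0.5,"yaw":0},{"x":0,"y":0,"z":0.2,"yaw":0}]'
python3 need.py .623 -.088 .075 -10
```

```text
time_s: 6.2
tcp_pos: [0.6246, -0.0868, 0.0965]
eef_rot: [-179.9, -2.0, -9.5]
contact_force: [0.3, 0.7, 0.7]
gripper_width: 0.0412
t6.2 pos [ 0.625 -0.087  0.096] yaw -9.5 w 0.041 F [0.3 0.7 0.7] NEED x -0.06 y 0.06 z 0.86 yaw 0.13
time_s: 6.45
tcp_pos: [0.6243, -0.0868, 0.0651]
eef_rot: [-179.8, -2.2, -9.5]
contact_force: [-0.3, -0.1, -0.1]
gripper_width: 0.0517
t6.5 pos [ 0.624 -0.087  0.065] yaw -9.5 w 0.052 F [-0.3 -0.1 -0.1] NEED x -0.04 y 0.05 z -0.39 yaw 0.13
```

```bash

python3 -m inch '[{"x":0,"y":0,"z":-0.4,"yaw":0},{"x":0,"y":0,"z":0,"yaw":0},{"x":0,"y":0,"z":0,"yaw":0},{"x":0,"y":0,"z":0,"yaw":0},{"x":0,"y":0,"z":0,"yaw":0}]' -1 10
python3 -m inch '[{"x":0,"y":0,"z":0,"yaw":0},{"x":0,"y":0,"z":0,"yaw":0},{"x":0,"y":0,"z":0,"yaw":0}]'
python3 need.py .623 -.088 .075 -10
```

```text
time_s: 6.87
tcp_pos: [0.6241, -0.0869, 0.0769]
eef_rot: [-179.8, -2.2, -9.5]
contact_force: [-0.4, 0.6, 0.1]
gripper_width: 0.0251
time_s: 7.12
tcp_pos: [0.6243, -0.0869, 0.0773]
eef_rot: [-179.8, -2.2, -9.5]
contact_force: [0.1, -0.9, -2.4]
gripper_width: 0.0193
t7.1 pos [ 0.624 -0.087  0.077] yaw -9.5 w 0.019 F [ 0.1 -0.9 -2.4] NEED x -0.05 y 0.05 z 0.09 yaw 0.13
```

The knob is pinched (19 mm). Now I swing it open along the arc.

```bash

python3 -m inch '[{"x":0,"y":0.36,"z":0,"yaw":1},{"x":-0.01,"y":0.36,"z":0,"yaw":1},{"x":-0.01,"y":0.36,"z":0,"yaw":1},{"x":-0.01,"y":0.36,"z":0,"yaw":1},{"x":-0.01,"y":0.36,"z":0,"yaw":1}]'
python3 -m inch '[{"x":-0.01,"y":0.36,"z":0,"yaw":1},{"x":-0.01,"y":0.36,"z":0,"yaw":1},{"x":-0.01,"y":0.36,"z":0,"yaw":1},{"x":-0.01,"y":0.36,"z":0,"yaw":1},{"x":-0.01,"y":0.36,"z":0,"yaw":1}]'
python3 - <<'E'
from h import *
s=r.get_state();v=np.array(s['tcp_pos'])[:2]-[.497,-.065];print(s['tcp_pos'],s['eef_rot'][2],np.linalg.norm(v),np.degrees(np.arctan2(v[1],v[0])),s['contact_force'],s['gripper_width'])
E
```

```text
time_s: 7.53
tcp_pos: [0.6095, -0.1285, 0.0773]
eef_rot: [-179.1, -2.0, -30.0]
contact_force: [-1.9, 1.6, 1.7]
gripper_width: 0.0196
time_s: 7.95
tcp_pos: [0.5796, -0.1639, 0.0772]
eef_rot: [-178.5, -1.5, -51.0]
contact_force: [-0.3, 2.7, 2.4]
gripper_width: 0.0196
[ 0.57956083 -0.1638649   0.07722077] -50.96082571985343 0.12880433982549808 -50.1351679206284 [-0.34948199  2.74208096  2.37253325] 0.01959954199591194
```

```bash

python3 -m inch '[{"x":-0.01,"y":0.36,"z":0,"yaw":1},{"x":-0.01,"y":0.36,"z":0,"yaw":1},{"x":-0.01,"y":0.36,"z":0,"yaw":1},{"x":-0.01,"y":0.36,"z":0,"yaw":1},{"x":-0.01,"y":0.36,"z":0,"yaw":1}]'
python3 -m inch '[{"x":-0.01,"y":0.36,"z":0,"yaw":1},{"x":-0.01,"y":0.36,"z":0,"yaw":1},{"x":-0.01,"y":0.36,"z":0,"yaw":1},{"x":-0.01,"y":0.36,"z":0,"yaw":1},{"x":-0.01,"y":0.36,"z":0,"yaw":1}]'
python3 -m inch '[{"x":-0.01,"y":0.36,"z":0,"yaw":1},{"x":-0.01,"y":0.36,"z":0,"yaw":1},{"x":-0.01,"y":0.36,"z":0,"yaw":1},{"x":-0.01,"y":0.36,"z":0,"yaw":1}]'
python3 - <<'E'
from h import *
s=r.get_state();v=np.array(s['tcp_pos'])[:2]-[.497,-.065];print(s['tcp_pos'],s['eef_rot'][2],np.linalg.norm(v),np.degrees(np.arctan2(v[1],v[0])),s['contact_force'],s['gripper_width'])
E
```

```text
time_s: 8.37
tcp_pos: [0.5392, -0.186, 0.0772]
eef_rot: [-178.0, -0.8, -71.9]
contact_force: [-0.6, 3.2, 0.8]
gripper_width: 0.0198
time_s: 8.78
tcp_pos: [0.4944, -0.1924, 0.0773]
eef_rot: [-177.7, -0.0, -92.8]
contact_force: [0.2, 2.1, 1.8]
gripper_width: 0.0195
time_s: 9.12
tcp_pos: [0.4587, -0.1858, 0.0773]
eef_rot: [-177.6, 0.7, -109.6]
contact_force: [-0.2, 0.6, 0.8]
gripper_width: 0.0194
[ 0.45871201 -0.18579007  0.07727032] -109.55869213485961 0.12671310813666128 -107.58755446564224 [-0.19237388  0.61373808  0.80245512] 0.01942934701849852
```

```bash

python3 -m inch '[{"x":0,"y":0.3,"z":0,"yaw":0.6},{"x":0,"y":0.2,"z":0,"yaw":0},{"x":0,"y":0,"z":0,"yaw":0}]'
python3 -m inch '[{"x":0,"y":0,"z":0,"yaw":0},{"x":0,"y":0,"z":0,"yaw":0},{"x":0,"y":0,"z":0,"yaw":0},{"x":0,"y":0,"z":0,"yaw":0},{"x":0,"y":0,"z":0,"yaw":0}]' 0.3
python3 -m inch '[{"x":0,"y":0,"z":-0.7,"yaw":0},{"x":0,"y":0,"z":-1,"yaw":0},{"x":0,"y":0,"z":-1,"yaw":0},{"x":0,"y":0,"z":-1,"yaw":0},{"x":0,"y":0,"z":-1,"yaw":0}]' 1
python3 -m inch '[{"x":-0.5,"y":0.8,"z":-1,"yaw":-1},{"x":-0.5,"y":0.8,"z":-0.8,"yaw":-1},{"x":-0.5,"y":0.8,"z":0,"yaw":-1},{"x":-0.5,"y":0.8,"z":0,"yaw":-1},{"x":-0.5,"y":0.8,"z":0,"yaw":-1}]'
python3 - <<'E'
from h import *
p,d,K,T=cap('top');cv2.imwrite('pics/top2.png',cv2.resize(p[130:310,180:520,::-1],None,fx=2.3,fy=2.3,interpolation=cv2.INTER_CUBIC))
E
python3 need.py .58 -.3 .25
```

```text
time_s: 9.37
tcp_pos: [0.4532, -0.1822, 0.0795]
eef_rot: [-176.8, 1.0, -112.2]
contact_force: [-0.1, -0.7, -8.9]
gripper_width: 0.0197
time_s: 9.78
tcp_pos: [0.4535, -0.1822, 0.0803]
eef_rot: [-176.7, 1.0, -112.2]
contact_force: [0.7, -0.8, -0.1]
gripper_width: 0.0477
time_s: 10.2
tcp_pos: [0.442, -0.1811, 0.1959]
eef_rot: [-177.5, 0.7, -112.2]
contact_force: [0.9, 0.0, 1.0]
gripper_width: 0.0812
time_s: 10.62
tcp_pos: [0.3611, -0.0958, 0.2447]
eef_rot: [-176.9, -0.2, -91.8]
contact_force: [0.2, 1.3, -0.1]
gripper_width: 0.0875
t10.7 pos [ 0.358 -0.095  0.244] yaw -91.5 w 0.088 F [-5.6 -1.8 -1.1] NEED x 7.96 y -9.11 z -0.23
```

View pics/top2.png

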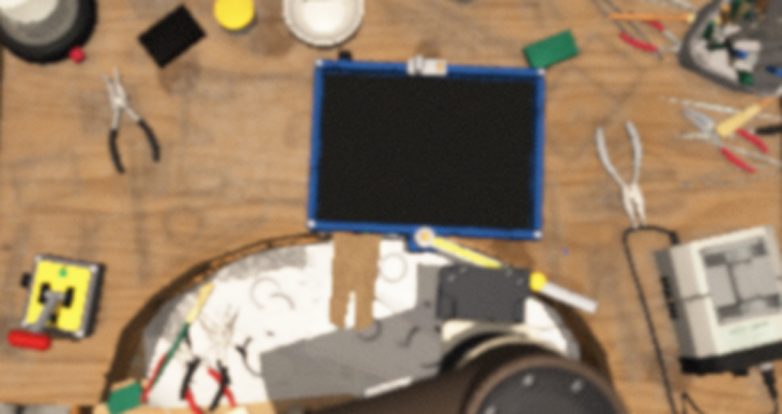

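Top crop: latch bar open (pivot at crop (424,237), knob at (537,281)), isolator off, and grey pliers pivot at crop (632,190), about (0.557,-0.310), with the machine's corner close by. I turn the tool to -166° and go over the pliers, shifted slightly towards the handles.

```bash

python3 -m inch '[{"x":0,"y":0,"z":0,"yaw":1},{"x":0,"y":0,"z":0,"yaw":1},{"x":0,"y":0,"z":0,"yaw":1},{"x":0,"y":0,"z":0,"yaw":1},{"x":0,"y":0,"z":0,"yaw":1}]'
python3 -m inch '[{"x":0,"y":0,"z":0,"yaw":1},{"x":0,"y":0,"z":0,"yaw":1},{"x":0,"y":0,"z":0,"yaw":1},{"x":0,"y":0,"z":0,"yaw":1},{"x":0,"y":0,"z":0,"yaw":1}]'
python3 -m inch '[{"x":0,"y":0,"z":-0.2,"yaw":1},{"x":0,"y":0,"z":-0.2,"yaw":1},{"x":0,"y":0,"z":0,"yaw":1},{"x":0,"y":0,"z":0,"yaw":1},{"x":0,"y":0,"z":0,"yaw":1}]'
python3 -m inch '[{"x":0,"y":0,"z":0,"yaw":1},{"x":0,"y":0,"z":0,"yaw":1},{"x":0,"y":0,"z":0,"yaw":0}]'
python3 need.py .57 -.307 .2 -166
```

```text
time_s: 11.08
tcp_pos: [0.3551, -0.093, 0.2454]
eef_rot: [-176.9, 1.2, -111.8]
contact_force: [0.8, 0.7, -0.1]
gripper_width: 0.0876
time_s: 11.5
tcp_pos: [0.3541, -0.093, 0.2454]
eef_rot: [-177.5, 2.3, -132.8]
contact_force: [-0.8, 0.5, -0.9]
gripper_width: 0.0877
time_s: 11.92
tcp_pos: [0.3525, -0.0931, 0.2556]
eef_rot: [-178.6, 3.0, -153.9]
contact_force: [-0.0, 0.4, 0.4]
gripper_width: 0.0874
time_s: 12.17
tcp_pos: [0.3519, -0.0931, 0.2556]
eef_rot: [-179.1, 3.1, -162.5]
contact_force: [0.6, -0.4, 0.8]
gripper_width: 0.0875
t12.2 pos [ 0.352 -0.093  0.256] yaw -162.5 w 0.087 F [ 0.6 -0.4  0.8] NEED x -5.75 y -10.78 z 2.22 yaw 0.86
```

```bash

python3 -m inch '[{"x":-0.5,"y":-1,"z":0,"yaw":0.4},{"x":-0.5,"y":-1,"z":0,"yaw":0.4},{"x":-0.5,"y":-1,"z":0,"yaw":0},{"x":-0.5,"y":-1,"z":0,"yaw":0},{"x":-0.5,"y":-1,"z":0,"yaw":0}]'
python3 -m inch '[{"x":-0.5,"y":-1,"z":0,"yaw":0},{"x":-0.5,"y":-1,"z":0,"yaw":0},{"x":-0.5,"y":-1,"z":0,"yaw":0},{"x":-0.5,"y":-1,"z":0,"yaw":0},{"x":-0.5,"y":-0.6,"z":0,"yaw":0}]'
python3 -m inch '[{"x":-0.2,"y":0,"z":0.6,"yaw":0},{"x":0,"y":0,"z":0.6,"yaw":0},{"x":0,"y":0,"z":0,"yaw":0}]'
python3 need.py .57 -.307 .14 -166
```

```text
time_s: 12.58
tcp_pos: [0.4467, -0.1976, 0.2624]
eef_rot: [-179.3, 3.5, -164.7]
contact_force: [0.7, 0.8, -0.3]
gripper_width: 0.088
time_s: 13.0
tcp_pos: [0.5413, -0.2993, 0.2659]
eef_rot: [-179.3, 3.4, -164.0]
contact_force: [1.1, 0.8, 0.0]
gripper_width: 0.0877
time_s: 13.25
tcp_pos: [0.5514, -0.3018, 0.2332]
eef_rot: [-179.3, 3.3, -163.8]
contact_force: [0.0, 0.8, -1.3]
gripper_width: 0.0882
t13.2 pos [ 0.551 -0.302  0.233] yaw -163.8 w 0.088 F [ 0.   0.8 -1.3] NEED x -0.66 y -0.41 z 3.73 yaw 0.55
```

```bash
python3 - <<'E'
from h import *
K=r.camera_info('top')['mtx'];T=r.camera_info('top')['pose']
P=cloud(np.load('top0.npz')['d'],K,T)
for y in (-.42,-.40,-.38,-.36,-.345,-.335,-.32):
    m=(abs(P[...,1]-y)<.008)&(P[...,0]>.4)&(P[...,0]<.6)
    print(y,[ '%.3f'%P[m&(P[...,2]>z)][:,0].max(initial=0) for z in (.03,.06,.09)])
p,d,K,T=cap('side');q=proj([[.56,-.31,.02]],K,T)[0].astype(int);print(q);a=p[max(0,q[1]-120):q[1]+60,q[0]-120:q[0]+120,::-1]
cv2.imwrite('pics/s3.png',cv2.resize(a,None,fx=3.2,fy=3.2,interpolation=cv2.INTER_CUBIC))
E
python3 need.py .571 -.307 .14 -166
```

```text
-0.42 ['0.511', '0.511', '0.511']
-0.4 ['0.506', '0.506', '0.506']
-0.38 ['0.500', '0.500', '0.500']
-0.36 ['0.508', '0.498', '0.498']
-0.345 ['0.511', '0.492', '0.492']
-0.335 ['0.490', '0.490', '0.490']
-0.32 ['0.487', '0.487', '0.486']
[368 301]
t13.3 pos [ 0.552 -0.302  0.235] yaw -163.8 w 0.088 F [ 0.7 -0.8  0.6] NEED x -0.69 y -0.41 z 3.78 yaw 0.56
```

View pics/s3.png

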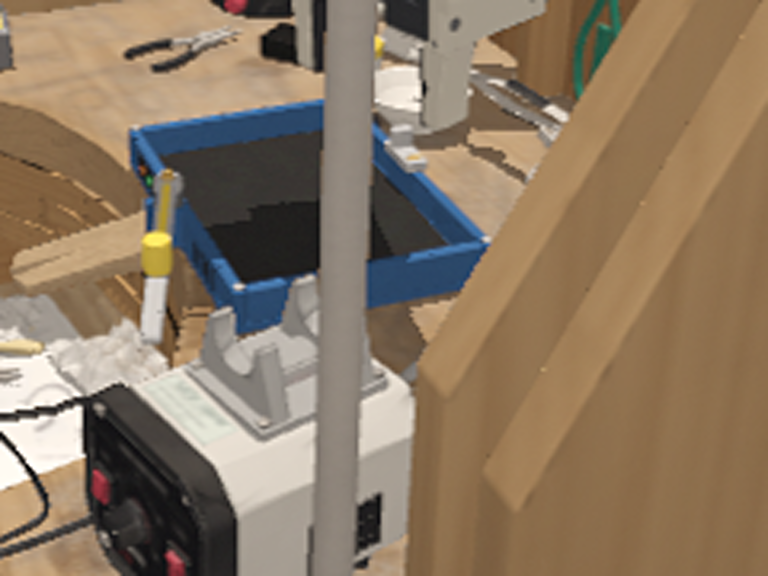

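The side crop shows the open bar, the machine and the pole, which hides the pliers; the machine's far edge is at x≤0.511, so the body clears it.

```bash

python3 -m inch '[{"x":0,"y":-0.4,"z":1,"yaw":0.5},{"x":0,"y":0,"z":1,"yaw":0},{"x":0,"y":0,"z":1,"yaw":0},{"x":0,"y":0,"z":1,"yaw":0},{"x":0,"y":0,"z":1,"yaw":0}]'
python3 -m inch '[{"x":0,"y":0,"z":1,"yaw":0},{"x":0,"y":0,"z":0.6,"yaw":0},{"x":0,"y":0,"z":0,"yaw":0}]'
python3 need.py .566 -.308 .013 -166
```

```text
time_s: 13.72
tcp_pos: [0.5676, -0.3136, 0.1187]
eef_rot: [-178.7, 4.1, -165.3]
contact_force: [-0.3, 0.1, 0.1]
gripper_width: 0.0876
time_s: 13.97
tcp_pos: [0.5691, -0.3126, 0.0756]
eef_rot: [-178.8, 3.9, -165.0]
contact_force: [-0.9, 0.0, 0.7]
gripper_width: 0.0873
t14.0 pos [ 0.569 -0.313  0.076] yaw -165.0 w 0.087 F [-0.9  0.   0.7] NEED x 0.07 y 0.21 z 2.50 yaw 0.25
```

```bash

python3 -m inch '[{"x":0.2,"y":0.2,"z":0.9,"yaw":0.2},{"x":0,"y":0,"z":0.7,"yaw":0},{"x":0,"y":0,"z":0.5,"yaw":0},{"x":0,"y":0,"z":0,"yaw":0}]'
python3 need.py .566 -.308 .013 -166
```

```text
time_s: 14.3
tcp_pos: [0.5702, -0.3096, 0.0277]
eef_rot: [-178.6, 4.3, -165.5]
contact_force: [-0.7, 0.4, 0.5]
gripper_width: 0.0881
t14.3 pos [ 0.57  -0.31   0.028] yaw -165.5 w 0.088 F [-0.7  0.4  0.5] NEED x 0.15 y 0.10 z 0.59 yaw 0.13
```

```bash

python3 -m inch '[{"x":0.15,"y":0.1,"z":0.3,"yaw":0.1},{"x":0,"y":0,"z":0.3,"yaw":0},{"x":0,"y":0,"z":0.1,"yaw":0}]'
python3 need.py .566 -.308 .013 -166
python3 -m inch '[{"x":0,"y":0,"z":0.05,"yaw":0},{"x":0,"y":0,"z":0.05,"yaw":0},{"x":0,"y":0,"z":0,"yaw":0},{"x":0,"y":0,"z":0,"yaw":0},{"x":0,"y":0,"z":0,"yaw":0}]' -1 35
python3 -m inch '[{"x":0,"y":0,"z":0,"yaw":0},{"x":0,"y":0,"z":0,"yaw":0},{"x":0,"y":0,"z":0,"yaw":0},{"x":0,"y":0,"z":0,"yaw":0},{"x":0,"y":0,"z":0,"yaw":0}]'
python3 need.py .566 -.308 .013 -166
```

```text
time_s: 14.55
tcp_pos: [0.5696, -0.3088, 0.013]
eef_rot: [-178.4, 4.6, -165.8]
contact_force: [-0.5, 0.0, 4.4]
gripper_width: 0.0876
t14.6 pos [ 0.57  -0.309  0.013] yaw -165.8 w 0.088 F [-0.5  0.   4.4] NEED x 0.13 y 0.07 z -0.00 yaw 0.05
time_s: 14.97
tcp_pos: [0.5709, -0.3067, 0.015]
eef_rot: [-178.5, 4.7, -165.7]
contact_force: [1.0, -0.2, -0.2]
gripper_width: 0.0599
time_s: 15.38
tcp_pos: [0.5712, -0.3074, 0.0152]
eef_rot: [-178.4, 4.7, -165.7]
contact_force: [0.5, -0.2, -0.1]
gripper_width: 0.0264
t15.4 pos [ 0.571 -0.307  0.015] yaw -165.7 w 0.026 F [ 0.5 -0.2 -0.1] NEED x 0.21 y 0.03 z 0.09 yaw 0.06
```

```bash

python3 -m inch '[{"x":0,"y":0,"z":0,"yaw":0},{"x":0,"y":0,"z":0,"yaw":0},{"x":0,"y":0,"z":0,"yaw":0},{"x":0,"y":0,"z":0,"yaw":0}]'
python3 need.py .566 -.308 .013 -166
```

```text
time_s: 15.72
tcp_pos: [0.5739, -0.3069, 0.0205]
eef_rot: [-178.3, 5.0, -165.6]
contact_force: [-0.3, 0.2, 0.1]
gripper_width: 0.0027
t15.7 pos [ 0.574 -0.307  0.021] yaw -165.6 w 0.003 F [-0.3  0.2  0.1] NEED x 0.32 y 0.04 z 0.30 yaw 0.11
```

Missed: the jaws closed on nothing. I'll lift, move aside over the well and look.

```bash

python3 -m inch '[{"x":0,"y":0,"z":-1,"yaw":0},{"x":0,"y":0,"z":-1,"yaw":0},{"x":0,"y":0,"z":-1,"yaw":0},{"x":0,"y":0,"z":-1,"yaw":0},{"x":0,"y":0,"z":-1,"yaw":0}]' 1 35
python3 -m inch '[{"x":0,"y":1,"z":-1,"yaw":0},{"x":0,"y":1,"z":-0.5,"yaw":0},{"x":0,"y":1,"z":0,"yaw":0},{"x":0,"y":1,"z":0,"yaw":0},{"x":0.5,"y":1,"z":0,"yaw":0}]'
python3 -m inch '[{"x":0.5,"y":1,"z":0,"yaw":0},{"x":0.5,"y":1,"z":0,"yaw":0},{"x":0.5,"y":1,"z":0,"yaw":0},{"x":0,"y":0,"z":0,"yaw":0}]'
python3 - <<'E'
from h import *
p,d,K,T=cap('top');cv2.imwrite('pics/top3.png',cv2.resize(p[150:270,400:540,::-1],None,fx=5,fy=5,interpolation=cv2.INTER_CUBIC))
cv2.imwrite('pics/top3full.png',p[...,::-1])
E
python3 need.py .58 -.3 .25
```

```text
time_s: 16.13
tcp_pos: [0.5582, -0.3047, 0.1421]
eef_rot: [-178.7, 4.4, -165.7]
contact_force: [-0.3, -0.9, 0.2]
gripper_width: 0.0306
time_s: 16.55
tcp_pos: [0.5161, -0.1875, 0.1838]
eef_rot: [-178.3, 5.0, -165.9]
contact_force: [1.0, -0.2, 0.2]
gripper_width: 0.0641
time_s: 16.88
tcp_pos: [0.4562, -0.1194, 0.1775]
eef_rot: [-178.4, 5.0, -165.9]
contact_force: [0.4, -0.1, -1.0]
gripper_width: 0.0864
t16.9 pos [ 0.458 -0.12   0.178] yaw -165.8 w 0.087 F [ 1.  -0.3 -0.6] NEED x -2.97 y -8.18 z -2.88
```

View pics/top3.png

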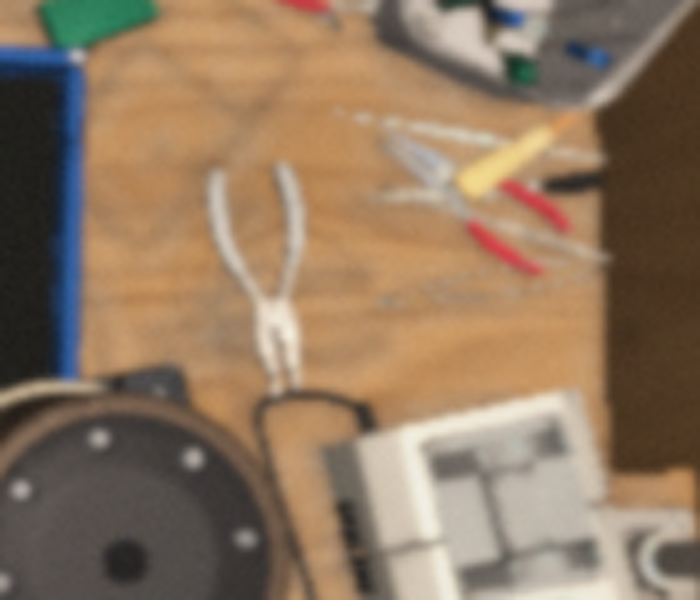

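The grey pliers are almost where they were; their joint is at crop (275,310), about (0.563,-0.309), with the axis near 10°. The fingertips rode up over them while closing. I'll try again pressing lightly down while closing.

```bash
python3 - <<'E'
from h import *
i=r.camera_info('top');K,T=i['mtx'],i['pose']
uv=np.array([[275,310],[271,291],[286,388],[252,172]])/5+[400,150]
q=ray(uv,.006,K,T);print(np.round(q,3)); v=(q[3]-q[2]);print(np.degrees(np.arctan2(v[1],v[0])),np.linalg.norm(v))
E
python3 -m inch '[{"x":-0.4,"y":-1,"z":0,"yaw":0.3},{"x":-0.4,"y":-1,"z":0,"yaw":0.3},{"x":-0.4,"y":-1,"z":0,"yaw":0.2},{"x":-0.4,"y":-1,"z":0,"yaw":0},{"x":-0.4,"y":-1,"z":0,"yaw":0}]'
python3 -m inch '[{"x":-0.3,"y":-1,"z":0,"yaw":0},{"x":-0.3,"y":-1,"z":0,"yaw":0},{"x":0,"y":-0.7,"z":0,"yaw":0},{"x":0,"y":0,"z":0,"yaw":0}]'
python3 need.py .563 -.309 .1 -170
```

```text
[[ 0.561 -0.311  0.006]
 [ 0.571 -0.309  0.006]
 [ 0.519 -0.316  0.006]
 [ 0.636 -0.3    0.006]]
7.9115350849144965 0.11854166086769909
time_s: 17.35
tcp_pos: [0.5355, -0.2333, 0.188]
eef_rot: [-178.6, 5.4, -168.7]
contact_force: [1.4, 0.5, -0.8]
gripper_width: 0.0877
time_s: 17.68
tcp_pos: [0.5683, -0.3072, 0.1893]
eef_rot: [-178.5, 5.3, -168.8]
contact_force: [-0.0, 0.1, -0.6]
gripper_width: 0.0873
t17.7 pos [ 0.568 -0.307  0.189] yaw -168.8 w 0.087 F [-0.   0.1 -0.6] NEED x 0.22 y -0.03 z 3.57 yaw 0.29
```

```bash

python3 -m inch '[{"x":0.5,"y":-0.2,"z":1,"yaw":0.4},{"x":0.2,"y":0,"z":1,"yaw":0.4},{"x":0,"y":0,"z":1,"yaw":0},{"x":0,"y":0,"z":1,"yaw":0},{"x":0,"y":0,"z":0.8,"yaw":0}]'
python3 -m inch '[{"x":0,"y":0,"z":0.3,"yaw":0},{"x":0,"y":0,"z":0,"yaw":0}]'
python3 need.py .565 -.310 .013 -172
```

```text
time_s: 18.1
tcp_pos: [0.5679, -0.3232, 0.0683]
eef_rot: [-178.5, 5.9, -172.4]
contact_force: [1.0, 0.7, -0.1]
gripper_width: 0.0871
time_s: 18.27
tcp_pos: [0.5662, -0.3232, 0.0551]
eef_rot: [-178.7, 5.5, -172.5]
contact_force: [-0.4, -0.6, 0.4]
gripper_width: 0.0877
t18.3 pos [ 0.566 -0.323  0.055] yaw -172.5 w 0.088 F [-0.4 -0.6  0.4] NEED x -0.02 y 0.53 z 1.68 yaw -0.13
```

```bash

python3 -m inch '[{"x":0.1,"y":0.5,"z":0.6,"yaw":0},{"x":0,"y":0,"z":0.4,"yaw":0},{"x":0,"y":0,"z":0.3,"yaw":0}]'
python3 need.py .565 -.310 .012 -172
python3 -m inch '[{"x":0,"y":0,"z":0.25,"yaw":0},{"x":0,"y":0,"z":0.2,"yaw":0},{"x":0,"y":0,"z":0.15,"yaw":0}]'
python3 need.py .565 -.310 .012 -172
```

```text
time_s: 18.52
tcp_pos: [0.5678, -0.3127, 0.0247]
eef_rot: [-178.5, 5.8, -172.5]
contact_force: [0.5, -0.1, 0.0]
gripper_width: 0.0881
t18.5 pos [ 0.568 -0.313  0.025] yaw -172.5 w 0.088 F [ 0.5 -0.1  0. ] NEED x 0.10 y 0.12 z 0.51 yaw -0.12
time_s: 18.77
tcp_pos: [0.5699, -0.3133, 0.0167]
eef_rot: [-178.4, 5.8, -172.2]
contact_force: [-18.2, 12.8, 47.2]
gripper_width: 0.0877
t18.8 pos [ 0.57  -0.313  0.017] yaw -172.2 w 0.088 F [-18.2  12.8  47.2] NEED x 0.18 y 0.16 z 0.19 yaw -0.06
```

```bash

python3 -m inch '[{"x":0.1,"y":0.15,"z":-0.3,"yaw":0},{"x":0.1,"y":0,"z":0,"yaw":0},{"x":0,"y":0,"z":0,"yaw":0},{"x":0,"y":0,"z":0,"yaw":0},{"x":0,"y":0,"z":0,"yaw":0}]' 0.22 35
python3 need.py .565 -.310 .012 -172
python3 -m inch '[{"x":0.1,"y":0,"z":0.2,"yaw":0},{"x":0,"y":0,"z":0.15,"yaw":0},{"x":0,"y":0,"z":0.1,"yaw":0}]'
python3 need.py .565 -.310 .012 -172
```

```text
time_s: 19.18
tcp_pos: [0.5668, -0.3119, 0.0294]
eef_rot: [-178.2, 6.2, -172.1]
contact_force: [0.1, -0.9, -0.4]
gripper_width: 0.0596
t19.2 pos [ 0.567 -0.312  0.029] yaw -172.1 w 0.060 F [ 0.1 -0.9 -0.4] NEED x 0.06 y 0.08 z 0.70 yaw -0.04
time_s: 19.43
tcp_pos: [0.5661, -0.3128, 0.0194]
eef_rot: [-178.2, 6.2, -172.1]
contact_force: [-15.5, 14.6, 56.2]
gripper_width: 0.0538
t19.4 pos [ 0.566 -0.313  0.019] yaw -172.1 w 0.054 F [-15.5  14.6  56.2] NEED x 0.03 y 0.12 z 0.29 yaw -0.02
```

```bash
python3 - <<'E'
from h import *
s=r.get_state();F=np.array(s['contact_force']);M=np.array(s['moment']);print(F,M,np.linalg.pinv(np.array([[0,F[2],-F[1]],[-F[2],0,F[0]],[F[1],-F[0],0]]))@M, np.degrees(0))
p0=np.cross(F,M)/F.dot(F);print('line point',p0,'dir',F/np.linalg.norm(F))
E
python3 -m inch '[{"x":0,"y":0,"z":-0.6,"yaw":0},{"x":0,"y":0,"z":-1,"yaw":0},{"x":0,"y":0,"z":-1,"yaw":0},{"x":0,"y":0,"z":-1,"yaw":0},{"x":0,"y":0,"z":-1,"yaw":0}]' 1
python3 -m inch '[{"x":0,"y":1,"z":-1,"yaw":0},{"x":0,"y":1,"z":-0.5,"yaw":0},{"x":0,"y":1,"z":0,"yaw":0},{"x":0,"y":1,"z":0,"yaw":0},{"x":0.5,"y":1,"z":0,"yaw":0}]'
python3 -m inch '[{"x":0.5,"y":1,"z":0,"yaw":0},{"x":0.5,"y":1,"z":0,"yaw":0},{"x":0.5,"y":1,"z":0,"yaw":0},{"x":0,"y":0,"z":0,"yaw":0}]'
python3 - <<'E'
from h import *
p,d,K,T=cap('top');cv2.imwrite('pics/top4.png',cv2.resize(p[150:270,400:540,::-1],None,fx=5,fy=5,interpolation=cv2.INTER_CUBIC))
P=cloud(d,K,T);np.savez('top4.npz',p=p,d=d)
for x in np.arange(.62,.52,-.01): print('%.2f'%x,['%d'%(1000*np.median(P[(abs(P[...,0]-x)<.005)&(abs(P[...,1]-y)<.005)][:,2])) for y in np.arange(-.24,-.42,-.01)])
E
python3 need.py .58 -.3 .25
```

```text
[-15.45072748  14.61220368  56.17818189] [6.96053881 4.49031758 0.88008342] [-0.06634775  0.11214041 -0.04741591] 0.0
line point [-0.06634775  0.11214041 -0.04741591] dir [-0.25721829  0.24325884  0.93523467]
time_s: 19.85
tcp_pos: [0.5491, -0.3098, 0.1278]
eef_rot: [-178.5, 5.4, -172.2]
contact_force: [-0.2, 0.2, 0.5]
gripper_width: 0.0813
time_s: 20.27
tcp_pos: [0.5204, -0.188, 0.1653]
eef_rot: [-178.3, 5.8, -172.4]
contact_force: [0.5, 0.8, 0.1]
gripper_width: 0.0877
time_s: 20.6
tcp_pos: [0.469, -0.1135, 0.156]
eef_rot: [-178.4, 5.6, -172.4]
contact_force: [-0.4, -0.4, -0.5]
gripper_width: 0.0878
0.62 ['-2', '5', '-4', '-4', '-1', '5', '-1', '-3', '0', '-3', '0', '-3', '-2', '-2', '0', '-1', '0', '12']
0.61 ['-3', '7', '-4', '-3', '-3', '4', '0', '-2', '-1', '-3', '-2', '0', '-1', '-3', '-2', '-3', '-2', '0']
0.60 ['-3', '4', '-2', '-2', '-2', '4', '5', '-3', '-2', '-2', '-3', '-3', '-3', '-3', '-2', '-3', '-2', '-1']
0.59 ['-2', '-1', '1', '0', '-4', '-2', '4', '-2', '-1', '0', '-3', '0', '-3', '-3', '-3', '-3', '-4', '-2']
0.58 ['-3', '-1', '5', '-1', '-3', '1', '0', '-2', '-2', '-1', '-4', '-3', '-2', '-3', '-1', '-1', '-1', '-3']
0.57 ['-4', '-1', '-3', '5', '0', '3', '-2', '-3', '-3', '-2', '-2', '-4', '-2', '0', '0', '-2', '-1', '-2']
0.56 ['-2', '-1', '-2', '0', '0', '5', '-1', '-2', '-2', '-2', '-1', '-1', '-3', '-4', '-3', '-2', '-2', '-2']
0.55 ['-2', '-3', '-2', '-2', '7', '7', '-2', '-2', '-2', '-3', '-4', '-2', '-2', '-2', '-3', '-3', '-2', '-1']
0.54 ['-3', '-2', '-3', '0', '6', '8', '0', '-3', '-4', '-4', '-4', '-3', '-2', '-2', '-2', '-2', '-2', '-2']
0.53 ['-1', '0', '-2', '-2', '7', '5', '-2', '-1', '-1', '-2', '-3', '-2', '-3', '-3', '-3', '-1', '-1', '-2']
t20.6 pos [ 0.47  -0.114  0.156] yaw -172.3 w 0.087 F [ 0.3 -0.5  0.2] NEED x -3.35 y -7.95 z -3.75
```

View pics/top4.png

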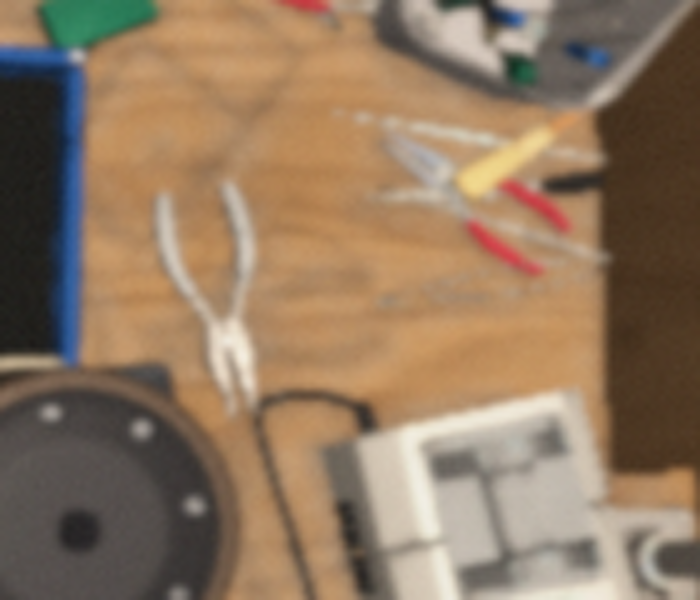

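The pliers were knocked about 28 mm towards +y: the joint is now at crop (228,328), jaw tips at (241,407), handle ends at (197,190). That is why a finger came down on them. Retrying there.

```bash
python3 - <<'E'
from h import *
i=r.camera_info('top');K,T=i['mtx'],i['pose']
uv=np.array([[228,328],[222,305],[241,407],[197,190]])/5+[400,150]
q=ray(uv,.006,K,T);print(np.round(q,3)); v=(q[3]-q[2]);print(np.degrees(np.arctan2(v[1],v[0])),np.linalg.norm(v))
E
python3 -m inch '[{"x":-0.4,"y":-1,"z":0,"yaw":-0.2},{"x":-0.4,"y":-1,"z":0,"yaw":-0.2},{"x":-0.4,"y":-1,"z":0,"yaw":0},{"x":-0.4,"y":-1,"z":0,"yaw":0},{"x":-0.4,"y":-1,"z":0,"yaw":0}]'
python3 -m inch '[{"x":-0.3,"y":-0.8,"z":0,"yaw":0},{"x":0,"y":0,"z":0.5,"yaw":0},{"x":0,"y":0,"z":0,"yaw":0}]'
python3 need.py .555 -.283 .013 -170
```

```text
[[ 0.551 -0.286  0.006]
 [ 0.563 -0.283  0.006]
 [ 0.508 -0.292  0.006]
 [ 0.626 -0.27   0.006]]
10.601145694493487 0.11968359037104612
time_s: 21.07
tcp_pos: [0.5416, -0.232, 0.1642]
eef_rot: [-178.2, 5.6, -170.1]
contact_force: [0.4, 0.6, 0.4]
gripper_width: 0.0879
time_s: 21.32
tcp_pos: [0.558, -0.2591, 0.1504]
eef_rot: [-178.1, 5.5, -170.3]
contact_force: [-1.1, -0.6, -1.0]
gripper_width: 0.0876
t21.3 pos [ 0.558 -0.259  0.15 ] yaw -170.3 w 0.088 F [-1.1 -0.6 -1. ] NEED x 0.28 y -0.92 z 5.50 yaw -0.08
```

```bash

python3 -m inch '[{"x":0.5,"y":-0.8,"z":0.5,"yaw":0},{"x":0.2,"y":-0.1,"z":1,"yaw":0},{"x":0,"y":0,"z":1,"yaw":0},{"x":0,"y":0,"z":1,"yaw":0},{"x":0,"y":0,"z":0,"yaw":0}]' 0.6
python3 need.py .557 -.284 .012 -170
```

```text
time_s: 21.73
tcp_pos: [0.555, -0.2906, 0.0596]
eef_rot: [-178.0, 5.6, -170.4]
contact_force: [-0.8, 0.5, -0.5]
gripper_width: 0.0704
t21.7 pos [ 0.555 -0.291  0.06 ] yaw -170.4 w 0.070 F [-0.8  0.5 -0.5] NEED x -0.12 y 0.25 z 1.91 yaw -0.10
```

```bash

python3 -m inch '[{"x":0,"y":0.25,"z":0.6,"yaw":0},{"x":0,"y":0,"z":0.5,"yaw":0},{"x":0,"y":0,"z":0.3,"yaw":0}]'
python3 need.py .557 -.284 .012 -170
python3 -m inch '[{"x":0,"y":0,"z":0.25,"yaw":0},{"x":0,"y":0,"z":0.2,"yaw":0},{"x":0,"y":0,"z":0.1,"yaw":0}]'
python3 need.py .557 -.284 .012 -170
```

```text
time_s: 21.98
tcp_pos: [0.559, -0.2861, 0.0258]
eef_rot: [-177.9, 5.6, -170.3]
contact_force: [-0.7, 0.2, 0.1]
gripper_width: 0.0699
t22.0 pos [ 0.559 -0.286  0.026] yaw -170.3 w 0.070 F [-0.7  0.2  0.1] NEED x 0.06 y 0.10 z 0.55 yaw -0.08
time_s: 22.23
tcp_pos: [0.5613, -0.2867, 0.0127]
eef_rot: [-177.9, 5.6, -170.2]
contact_force: [-11.2, 9.0, 32.1]
gripper_width: 0.0704
t22.2 pos [ 0.561 -0.287  0.013] yaw -170.2 w 0.070 F [-11.2   9.   32.1] NEED x 0.15 y 0.14 z 0.03 yaw -0.06
```

```bash

python3 -m inch '[{"x":0.05,"y":0,"z":0.06,"yaw":0},{"x":0,"y":0,"z":0.06,"yaw":0},{"x":0,"y":0,"z":0.06,"yaw":0},{"x":0,"y":0,"z":0.06,"yaw":0},{"x":0,"y":0,"z":0.06,"yaw":0}]' -1 35
python3 need.py .557 -.284 .012 -170
python3 -m inch '[{"x":0,"y":0,"z":0.06,"yaw":0},{"x":0,"y":0,"z":0.06,"yaw":0},{"x":0,"y":0,"z":0.06,"yaw":0},{"x":0,"y":0,"z":0.06,"yaw":0},{"x":0,"y":0,"z":0.0,"yaw":0}]' -1 35
python3 need.py .557 -.284 .012 -170
```

```text
time_s: 22.65
tcp_pos: [0.5641, -0.2844, 0.0126]
eef_rot: [-177.9, 6.0, -170.1]
contact_force: [-2.8, 4.5, 7.7]
gripper_width: 0.042
t22.6 pos [ 0.564 -0.284  0.013] yaw -170.1 w 0.042 F [-2.8  4.5  7.7] NEED x 0.28 y 0.06 z 0.03 yaw -0.02
time_s: 23.07
tcp_pos: [0.5657, -0.2834, 0.0133]
eef_rot: [-177.8, 6.2, -170.0]
contact_force: [-0.2, -0.4, -1.1]
gripper_width: 0.0284
t23.1 pos [ 0.566 -0.283  0.013] yaw -170.0 w 0.028 F [-0.2 -0.4 -1.1] NEED x 0.35 y 0.04 z 0.05 yaw 0.01
```

```bash

python3 -m inch '[{"x":0,"y":0,"z":0,"yaw":0},{"x":0,"y":0,"z":-0.3,"yaw":0},{"x":0,"y":0,"z":-0.6,"yaw":0},{"x":0,"y":0,"z":-1,"yaw":0},{"x":0,"y":0,"z":-1,"yaw":0}]' -1 35
python3 -m inch '[{"x":0,"y":0,"z":-1,"yaw":0},{"x":0,"y":0,"z":-0.8,"yaw":0},{"x":0,"y":0,"z":0,"yaw":0}]'
python3 need.py .59 -.13 .1 -180
```

```text
time_s: 23.48
tcp_pos: [0.5546, -0.2816, 0.0837]
eef_rot: [-178.0, 5.8, -170.0]
contact_force: [0.2, 0.3, -1.2]
gripper_width: 0.0283
time_s: 23.73
tcp_pos: [0.5513, -0.2818, 0.1371]
eef_rot: [-177.8, 6.1, -170.0]
contact_force: [0.9, -0.5, -0.2]
gripper_width: 0.0284
t23.7 pos [ 0.551 -0.282  0.137] yaw -170.0 w 0.028 F [ 0.9 -0.5 -0.2] NEED x -2.58 y 5.71 z 1.49 yaw 2.51
```

```bash

python3 -m inch '[{"x":-0.4,"y":1,"z":0,"yaw":0.6},{"x":-0.4,"y":1,"z":0,"yaw":0.6},{"x":-0.5,"y":1,"z":0,"yaw":0.6},{"x":-0.5,"y":1,"z":0,"yaw":0},{"x":-0.5,"y":0.8,"z":0,"yaw":0}]'
python3 -m inch '[{"x":0,"y":0.5,"z":0.5,"yaw":0},{"x":0,"y":0,"z":0.5,"yaw":0},{"x":0,"y":0,"z":0,"yaw":0}]'
python3 need.py .60 -.127 .031 -180
```

```text
time_s: 24.15
tcp_pos: [0.5968, -0.1576, 0.1445]
eef_rot: [-178.6, 6.7, -178.0]
contact_force: [-0.1, -0.8, -0.6]
gripper_width: 0.0283
time_s: 24.4
tcp_pos: [0.6029, -0.1404, 0.1206]
eef_rot: [-178.6, 7.0, -177.8]
contact_force: [0.1, -0.6, -1.4]
gripper_width: 0.0282
t24.4 pos [ 0.603 -0.14   0.121] yaw -177.8 w 0.028 F [ 0.1 -0.6 -1.4] NEED x 0.09 y 0.54 z 3.58 yaw 0.56
```

```bash

python3 -m inch '[{"x":0.5,"y":0.5,"z":0.8,"yaw":0},{"x":0,"y":0,"z":0.8,"yaw":0},{"x":0,"y":0,"z":0.7,"yaw":0},{"x":0,"y":0,"z":0.3,"yaw":0},{"x":0,"y":0,"z":0,"yaw":0}]'
python3 need.py .60 -.127 .030 -180
```

```text
time_s: 24.82
tcp_pos: [0.599, -0.13, 0.0551]
eef_rot: [-178.6, 7.2, -177.7]
contact_force: [-0.2, -0.3, -0.0]
gripper_width: 0.0283
t24.8 pos [ 0.599 -0.13   0.055] yaw -177.7 w 0.028 F [-0.2 -0.3 -0. ] NEED x -0.05 y 0.12 z 1.00 yaw 0.57
```

```bash

python3 -m inch '[{"x":0,"y":0.15,"z":0.5,"yaw":0},{"x":0,"y":0,"z":0.4,"yaw":0},{"x":0,"y":0,"z":0.1,"yaw":0}]'
python3 need.py .60 -.127 .028 -180
python3 -m inch '[{"x":0,"y":0,"z":0.06,"yaw":0},{"x":0,"y":0,"z":0.06,"yaw":0},{"x":0,"y":0,"z":0,"yaw":0}]'
python3 need.py .60 -.127 .028 -180
```

```text
time_s: 25.07
tcp_pos: [0.6037, -0.1278, 0.0324]
eef_rot: [-178.6, 7.3, -177.8]
contact_force: [-0.1, 0.3, -1.2]
gripper_width: 0.0285
t25.1 pos [ 0.604 -0.128  0.032] yaw -177.8 w 0.028 F [-0.1  0.3 -1.2] NEED x 0.15 y 0.04 z 0.18 yaw 0.56
time_s: 25.32
tcp_pos: [0.6048, -0.1287, 0.0304]
eef_rot: [-178.5, 7.4, -177.8]
contact_force: [0.5, -1.0, -1.4]
gripper_width: 0.0284
t25.3 pos [ 0.605 -0.129  0.03 ] yaw -177.8 w 0.028 F [ 0.5 -1.  -1.4] NEED x 0.19 y 0.07 z 0.10 yaw 0.55
```

```bash

python3 -m inch '[{"x":0,"y":0,"z":0,"yaw":0},{"x":0,"y":0,"z":0,"yaw":0},{"x":0,"y":0,"z":0,"yaw":0},{"x":0,"y":0,"z":0,"yaw":0}]' 0.05
python3 need.py .60 -.127 .028 -180
python3 -m inch '[{"x":-0.05,"y":0,"z":-0.5,"yaw":0},{"x":-0.05,"y":0,"z":-1,"yaw":0},{"x":0,"y":0,"z":-1,"yaw":0},{"x":0,"y":0,"z":-1,"yaw":0},{"x":0,"y":0,"z":-1,"yaw":0}]'
python3 -m inch '[{"x":0.5,"y":1,"z":-1,"yaw":-1},{"x":0.5,"y":1,"z":-1,"yaw":-1},{"x":0.5,"y":1,"z":0,"yaw":-1},{"x":0.5,"y":1,"z":0,"yaw":-1},{"x":0.5,"y":1,"z":0,"yaw":-1}]' 1
python3 - <<'E'
from h import *
p,d,K,T=cap('top');cv2.imwrite('pics/top5.png',cv2.resize(p[130:310,180:450,::-1],None,fx=2.9,fy=2.9,interpolation=cv2.INTER_CUBIC))
E
python3 need.py .65 .295 .2 -159
```

```text
time_s: 25.65
tcp_pos: [0.6062, -0.1289, 0.0327]
eef_rot: [-178.5, 7.6, -177.8]
contact_force: [0.1, 0.7, 0.1]
gripper_width: 0.045
t25.6 pos [ 0.606 -0.129  0.033] yaw -177.8 w 0.045 F [0.1 0.7 0.1] NEED x 0.25 y 0.08 z 0.19 yaw 0.55
time_s: 26.07
tcp_pos: [0.5903, -0.1266, 0.1431]
eef_rot: [-178.5, 7.0, -177.8]
contact_force: [0.6, 0.8, 0.5]
gripper_width: 0.0456
time_s: 26.48
tcp_pos: [0.5055, -0.013, 0.1908]
eef_rot: [-175.9, 6.9, -157.2]
contact_force: [0.1, 0.7, 0.5]
gripper_width: 0.0739
t26.5 pos [ 0.502 -0.012  0.19 ] yaw -156.9 w 0.078 F [-4.8  0.7 -2.7] NEED x -10.26 y 8.97 z -0.40 yaw 0.51
```

View pics/top5.png

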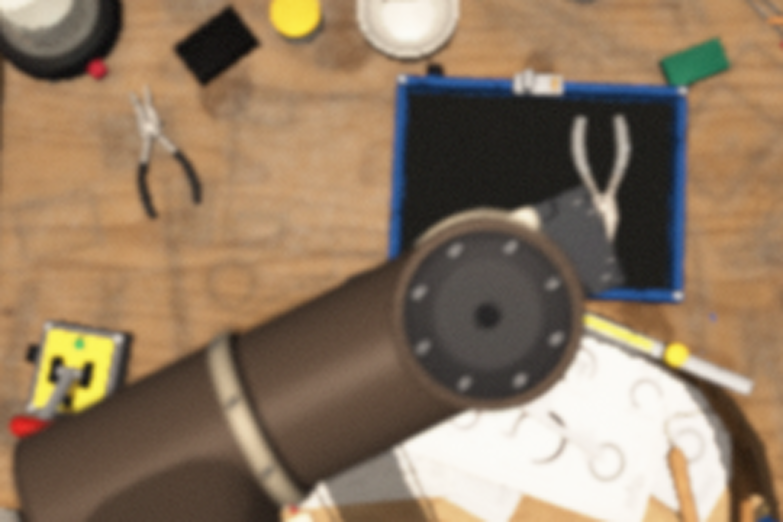

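The grey pliers lie in the well (crop (600,165)). Black pliers: joint at crop (148,127), tips at (141,93), handle ends at (174,207). I check the clearances on the left before going there.

```bash
python3 - <<'E'
from h import *
i=r.camera_info('top');K,T=i['mtx'],i['pose']
uv=np.array([[149,130],[141,93],[174,207]])/2.9+[180,130]
q=ray(uv,.006,K,T);print(np.round(q,3)); v=(q[1]-q[2]);print(np.degrees(np.arctan2(v[1],v[0])),np.linalg.norm(v))
P=cloud(np.load('top0.npz')['d'],K,T)
for y in np.arange(.56,.2,-.03): print('%.2f'%y,[ '%d'%(1000*np.max(P[(abs(P[...,0]-x)<.015)&(abs(P[...,1]-y)<.015)][:,2],initial=-.01)) for x in np.arange(.4,.86,.04)])
print(r.get_state()['joints'])
E
```

```text
[[0.653 0.299 0.006]
 [0.688 0.308 0.006]
 [0.579 0.272 0.006]]
18.504943848581583 0.1148596953549636
0.56 ['-10', '-10', '-10', '-10', '-10', '-10', '-10', '-10', '-10', '-10', '-10', '-10']
0.53 ['-10', '-10', '-10', '-10', '-10', '-10', '-10', '-10', '-10', '-10', '-10', '-10']
0.50 ['-10', '-10', '-10', '-10', '-10', '-10', '-10', '-10', '-10', '-10', '-10', '-10']
0.47 ['3', '195', '259', '328', '390', '460', '525', '594', '659', '696', '-10', '-10']
0.44 ['4', '197', '260', '328', '395', '462', '526', '594', '662', '696', '645', '466']
0.41 ['6', '28', '6', '3', '4', '5', '4', '6', '173', '632', '633', '391']
0.38 ['64', '50', '42', '3', '3', '4', '5', '4', '174', '632', '633', '391']
0.35 ['66', '107', '131', '5', '4', '4', '4', '3', '127', '632', '632', '391']
0.32 ['66', '70', '134', '7', '3', '8', '7', '10', '5', '632', '637', '391']
0.29 ['5', '5', '6', '5', '11', '14', '15', '13', '23', '632', '644', '390']
0.26 ['4', '5', '4', '6', '7', '12', '11', '2', '27', '633', '632', '391']
0.23 ['-10', '4', '5', '5', '3', '5', '4', '4', '28', '632', '632', '391']
0.20 ['-10', '-2', '4', '5', '4', '3', '3', '3', '25', '633', '633', '390']
[ 24.38277614   1.56682142 -32.86005966   5.58449568 -48.98002041
 -94.99638416]
```

```bash
python3 - <<'E'
from h import *
p,d,K,T=cap('top');P=cloud(d,K,T);s=r.get_state();print(s['tcp_pos'])
for c in [(490,310),(400,330),(330,360),(250,390),(150,440),(60,480)]:
    u,v=int(c[0]/2.9+180),int(c[1]/2.9+130);print(c,np.round(P[v,u],3))
for (u,v) in [(160,300),(130,330),(150,360),(200,340)]: print((u,v),np.round(P[v,u],3))
E
```

```text
[ 0.5032295  -0.01240506  0.19009272]
(490, 310) [ 0.448 -0.005  0.617]
(400, 330) [0.438 0.039 0.613]
(330, 360) [0.422 0.074 0.593]
(250, 390) [0.407 0.114 0.587]
(150, 440) [0.381 0.165 0.584]
(60, 480) [0.359 0.212 0.578]
(160, 300) [ 0.31   0.478 -0.007]
(130, 330) [ 0.125  0.883 -0.811]
(150, 360) [ 0.004  0.785 -0.803]
(200, 340) [ 0.092  0.575 -0.8  ]
```

```bash

python3 -m inch '[{"x":-1,"y":1,"z":0,"yaw":0.2},{"x":-1,"y":1,"z":0,"yaw":0.2},{"x":-1,"y":1,"z":0,"yaw":0},{"x":-1,"y":1,"z":0,"yaw":0},{"x":-1,"y":1,"z":0,"yaw":0}]'
python3 -m inch '[{"x":-1,"y":1,"z":0,"yaw":0},{"x":-1,"y":1,"z":0,"yaw":0},{"x":-1,"y":1,"z":0,"yaw":0},{"x":-0.6,"y":0.6,"z":0,"yaw":0},{"x":0,"y":0,"z":0,"yaw":0}]'
python3 need.py .635 .293 .15 -161
```

```text
time_s: 27.0
tcp_pos: [0.5731, 0.1513, 0.2005]
eef_rot: [-176.3, 7.2, -159.2]
contact_force: [1.1, -0.8, 0.6]
gripper_width: 0.0878
time_s: 27.42
tcp_pos: [0.6322, 0.2781, 0.2064]
eef_rot: [-176.3, 7.4, -159.2]
contact_force: [0.4, 0.2, 0.1]
gripper_width: 0.0877
t27.4 pos [0.632 0.278 0.206] yaw -159.2 w 0.088 F [0.4 0.2 0.1] NEED x -0.32 y 0.52 z 2.25 yaw 0.44
```

```bash

python3 -m inch '[{"x":0,"y":0.6,"z":0.6,"yaw":0.2},{"x":0,"y":0.3,"z":1,"yaw":0},{"x":0,"y":0,"z":1,"yaw":0},{"x":0,"y":0,"z":1,"yaw":0},{"x":0,"y":0,"z":0.8,"yaw":0}]' 0.7
python3 -m inch '[{"x":0,"y":0,"z":0.5,"yaw":0},{"x":0,"y":0,"z":0,"yaw":0}]'
python3 need.py .652 .299 .012 -161
```

```text
time_s: 27.83
tcp_pos: [0.6459, 0.3014, 0.0981]
eef_rot: [-176.6, 8.1, -160.1]
contact_force: [-0.0, 0.1, 0.6]
gripper_width: 0.0746
time_s: 28.0
tcp_pos: [0.6466, 0.2982, 0.0796]
eef_rot: [-176.5, 7.7, -160.3]
contact_force: [-1.2, -0.6, -0.7]
gripper_width: 0.0746
t28.0 pos [0.647 0.298 0.08 ] yaw -160.3 w 0.075 F [-1.2 -0.6 -0.7] NEED x -0.22 y -0.04 z 2.71 yaw 0.18
```

```bash

python3 -m inch '[{"x":0.15,"y":0,"z":0.9,"yaw":0.1},{"x":0,"y":0,"z":0.7,"yaw":0},{"x":0,"y":0,"z":0.5,"yaw":0},{"x":0,"y":0,"z":0.1,"yaw":0}]'
python3 need.py .652 .299 .012 -161
```

```text
time_s: 28.33
tcp_pos: [0.6537, 0.2951, 0.0259]
eef_rot: [-176.5, 7.9, -160.8]
contact_force: [-0.9, 0.3, -0.6]
gripper_width: 0.0748
t28.3 pos [0.654 0.295 0.026] yaw -160.8 w 0.075 F [-0.9  0.3 -0.6] NEED x 0.01 y 0.17 z 0.56 yaw 0.05
```

```bash

python3 -m inch '[{"x":0.1,"y":0.15,"z":0.3,"yaw":0},{"x":0,"y":0,"z":0.2,"yaw":0},{"x":0,"y":0,"z":0.1,"yaw":0}]'
python3 need.py .652 .299 .012 -161
python3 -m inch '[{"x":0.05,"y":0,"z":0.12,"yaw":0},{"x":0,"y":0,"z":0.08,"yaw":0},{"x":0,"y":0,"z":0.06,"yaw":0},{"x":0,"y":0,"z":0.06,"yaw":0},{"x":0,"y":0,"z":0.06,"yaw":0}]' -1 35
python3 need.py .652 .299 .012 -161
python3 -m inch '[{"x":0,"y":0,"z":0.06,"yaw":0},{"x":0,"y":0,"z":0.06,"yaw":0},{"x":0,"y":0,"z":0.06,"yaw":0},{"x":0,"y":0,"z":0.06,"yaw":0},{"x":0,"y":0,"z":0.0,"yaw":0}]' -1 35
python3 need.py .652 .299 .012 -161
```

```text
time_s: 28.58
tcp_pos: [0.653, 0.2981, 0.0139]
eef_rot: [-176.5, 8.1, -160.8]
contact_force: [-20.0, -6.3, 37.5]
gripper_width: 0.0744
t28.6 pos [0.653 0.298 0.014] yaw -160.8 w 0.074 F [-20.   -6.3  37.5] NEED x 0.02 y 0.05 z 0.08 yaw 0.05
time_s: 29.0
tcp_pos: [0.6552, 0.3032, 0.0136]
eef_rot: [-176.8, 8.8, -160.6]
contact_force: [-5.1, 4.1, 7.6]
gripper_width: 0.047
t29.0 pos [0.655 0.303 0.014] yaw -160.6 w 0.047 F [-5.1  4.1  7.6] NEED x 0.18 y -0.12 z 0.06 yaw 0.11
time_s: 29.42
tcp_pos: [0.6592, 0.3097, 0.0132]
eef_rot: [-177.1, 9.4, -160.4]
contact_force: [-1.6, -1.5, 0.8]
gripper_width: 0.0206
t29.4 pos [0.659 0.31  0.013] yaw -160.4 w 0.021 F [-1.6 -1.5  0.8] NEED x 0.41 y -0.30 z 0.05 yaw 0.15
```

```bash

python3 -m inch '[{"x":0,"y":0,"z":0,"yaw":0},{"x":0,"y":0,"z":0,"yaw":0}]'
python3 -m inch '[{"x":0,"y":0,"z":-0.3,"yaw":0},{"x":0,"y":0,"z":-0.6,"yaw":0},{"x":0,"y":0,"z":-1,"yaw":0},{"x":0,"y":0,"z":-0.6,"yaw":0},{"x":0,"y":0,"z":0,"yaw":0}]' -1 35
python3 need.py .6 0 .1 -180
```

```text
time_s: 29.58
tcp_pos: [0.6593, 0.3096, 0.013]
eef_rot: [-177.1, 9.4, -160.4]
contact_force: [-1.6, 1.3, 1.5]
gripper_width: 0.0211
time_s: 30.0
tcp_pos: [0.6468, 0.3064, 0.0736]
eef_rot: [-176.9, 9.0, -160.5]
contact_force: [-0.6, 1.2, 0.2]
gripper_width: 0.0206
t30.0 pos [0.647 0.306 0.074] yaw -160.5 w 0.021 F [-0.6  1.2  0.2] NEED x 5.86 y -10.93 z -1.06 yaw 4.88
```

```bash

python3 -m inch '[{"x":0,"y":0,"z":-1,"yaw":0},{"x":0,"y":0,"z":-1,"yaw":0},{"x":0.4,"y":-0.9,"z":-0.7,"yaw":0},{"x":0.4,"y":-0.9,"z":0,"yaw":0},{"x":0.4,"y":-0.9,"z":0,"yaw":0}]'
python3 -m inch '[{"x":0.4,"y":-0.9,"z":0,"yaw":0},{"x":0.4,"y":-0.9,"z":0,"yaw":0},{"x":0.4,"y":-0.9,"z":0,"yaw":0},{"x":0.4,"y":-0.9,"z":0,"yaw":0},{"x":0.4,"y":-0.9,"z":0,"yaw":0}]'
python3 -m inch '[{"x":0.4,"y":-0.9,"z":0,"yaw":0.8},{"x":0.3,"y":-0.7,"z":0,"yaw":0.8},{"x":0,"y":0,"z":0,"yaw":1},{"x":0,"y":0,"z":0,"yaw":1},{"x":0,"y":0,"z":0,"yaw":0}]'
python3 need.py .61 -.01 .12 -178
```

```text
time_s: 30.42
tcp_pos: [0.6291, 0.2337, 0.1397]
eef_rot: [-176.9, 8.9, -160.3]
contact_force: [0.3, -1.0, -0.8]
gripper_width: 0.0205
time_s: 30.83
tcp_pos: [0.6174, 0.1047, 0.1363]
eef_rot: [-176.9, 8.8, -160.3]
contact_force: [-0.2, 0.1, -0.4]
gripper_width: 0.0207
time_s: 31.25
tcp_pos: [0.6095, 0.0517, 0.1322]
eef_rot: [-179.2, 8.9, -175.9]
contact_force: [-1.2, -0.3, -1.3]
gripper_width: 0.0208
t31.2 pos [0.609 0.052 0.132] yaw -175.9 w 0.021 F [-1.2 -0.3 -1.3] NEED x 0.16 y -2.46 z 0.49 yaw 0.52
```

```bash

python3 -m inch '[{"x":0,"y":-0.9,"z":0,"yaw":0.3},{"x":0,"y":-0.9,"z":0.2,"yaw":0},{"x":0,"y":-0.5,"z":0.6,"yaw":0},{"x":0.1,"y":0,"z":0.8,"yaw":0},{"x":0,"y":0,"z":0.6,"yaw":0}]'
python3 -m inch '[{"x":0,"y":0,"z":0.2,"yaw":0},{"x":0,"y":0,"z":0,"yaw":0}]'
python3 need.py .622 -.01 .03 -178
```

```text
time_s: 31.67
tcp_pos: [0.6211, -0.0074, 0.0788]
eef_rot: [-179.4, 9.2, -176.4]
contact_force: [-0.6, -1.0, -0.7]
gripper_width: 0.0206
time_s: 31.83
tcp_pos: [0.6201, -0.0084, 0.0698]
eef_rot: [-179.3, 8.9, -176.3]
contact_force: [-0.4, -0.2, 0.3]
gripper_width: 0.0208
t31.8 pos [ 0.62  -0.008  0.07 ] yaw -176.3 w 0.021 F [-0.4 -0.2  0.3] NEED x -0.07 y -0.07 z 1.59 yaw 0.43
```

```bash

python3 -m inch '[{"x":0.1,"y":0,"z":0.7,"yaw":0},{"x":0,"y":0,"z":0.5,"yaw":0},{"x":0,"y":0,"z":0.15,"yaw":0},{"x":0,"y":0,"z":0.05,"yaw":0}]'
python3 need.py .622 -.01 .028 -178
```

```text
time_s: 32.17
tcp_pos: [0.6246, -0.0072, 0.0359]
eef_rot: [-179.2, 9.0, -175.9]
contact_force: [-0.6, 0.4, -0.4]
gripper_width: 0.021
t32.2 pos [ 0.625 -0.007  0.036] yaw -175.9 w 0.021 F [-0.6  0.4 -0.4] NEED x 0.11 y -0.10 z 0.32 yaw 0.53
```

```bash

python3 -m inch '[{"x":0.05,"y":0,"z":0.2,"yaw":0},{"x":0,"y":0,"z":0.1,"yaw":0},{"x":0,"y":0,"z":0,"yaw":0}]'
python3 need.py .622 -.01 .028 -178
python3 -m inch '[{"x":0,"y":0,"z":0,"yaw":0},{"x":0,"y":0,"z":0,"yaw":0},{"x":0,"y":0,"z":0,"yaw":0},{"x":0,"y":0,"z":0,"yaw":0}]' -0.05
python3 -m inch '[{"x":-0.08,"y":0,"z":-0.5,"yaw":0},{"x":-0.1,"y":0,"z":-1,"yaw":0},{"x":0,"y":0,"z":-1,"yaw":0},{"x":0,"y":0,"z":-1,"yaw":0},{"x":0,"y":0,"z":-1,"yaw":0}]'
python3 -m inch '[{"x":1,"y":0,"z":-1,"yaw":-1},{"x":1,"y":0,"z":-0.5,"yaw":-1},{"x":1,"y":0,"z":0,"yaw":-1},{"x":1,"y":0,"z":0,"yaw":-1},{"x":1,"y":0,"z":0,"yaw":-1}]'
python3 -m inch '[{"x":1,"y":0,"z":0,"yaw":-1},{"x":1,"y":0,"z":0,"yaw":-1},{"x":1,"y":0,"z":0,"yaw":-1},{"x":0,"y":0,"z":0,"yaw":-1},{"x":0,"y":0,"z":0,"yaw":-1}]'
python3 - <<'E'
from h import *
p,d,K,T=cap('top');cv2.imwrite('pics/top6.png',cv2.resize(p[130:310,180:450,::-1],None,fx=2.9,fy=2.9,interpolation=cv2.INTER_CUBIC))
P=cloud(d,K,T);hsv=cv2.cvtColor(p,cv2.COLOR_RGB2HSV);H,S,V=[hsv[...,k].astype(int) for k in range(3)]
m=(H>20)&(H<35)&(S>150)&(V>130);m[:235]=0;m[270:]=0;m[:,395:425]&=True;m[:,:395]=0;m[:,430:]=0
m=big(m);v,u=np.nonzero(m);print(u.mean(),v.mean(),len(u),ray([u.mean(),v.mean()],.084,K,T))
E
python3 need.py .451 -.185 .2 -112
```

```text
time_s: 32.42
tcp_pos: [0.6256, -0.0065, 0.0297]
eef_rot: [-179.2, 9.2, -175.8]
contact_force: [0.4, 0.6, -0.8]
gripper_width: 0.0204
t32.4 pos [ 0.626 -0.006  0.03 ] yaw -175.8 w 0.020 F [ 0.4  0.6 -0.8] NEED x 0.15 y -0.13 z 0.07 yaw 0.56
time_s: 32.75
tcp_pos: [0.6267, -0.006, 0.0317]
eef_rot: [-179.3, 9.3, -175.7]
contact_force: [0.1, -0.6, -0.2]
gripper_width: 0.0396
time_s: 33.17
tcp_pos: [0.6094, -0.0067, 0.1417]
eef_rot: [-179.1, 8.7, -175.8]
contact_force: [1.2, -0.3, 0.6]
gripper_width: 0.0416
time_s: 33.58
tcp_pos: [0.4872, -0.0318, 0.1699]
eef_rot: [-175.9, 8.8, -154.7]
contact_force: [-1.1, 0.0, -0.4]
gripper_width: 0.0417
time_s: 34.0
tcp_pos: [0.4142, -0.0714, 0.1591]
eef_rot: [-173.0, 7.0, -133.6]
contact_force: [0.8, 0.6, -0.2]
gripper_width: 0.0413
414.54545454545456 250.1818181818182 11 [[ 0.45290204 -0.18876498  0.084     ]]
t34.0 pos [ 0.414 -0.071  0.159] yaw -133.3 w 0.041 F [-1.9 -0.3  0.4] NEED x 2.29 y -4.20 z -1.64 yaw -5.32
```

View pics/top6.png

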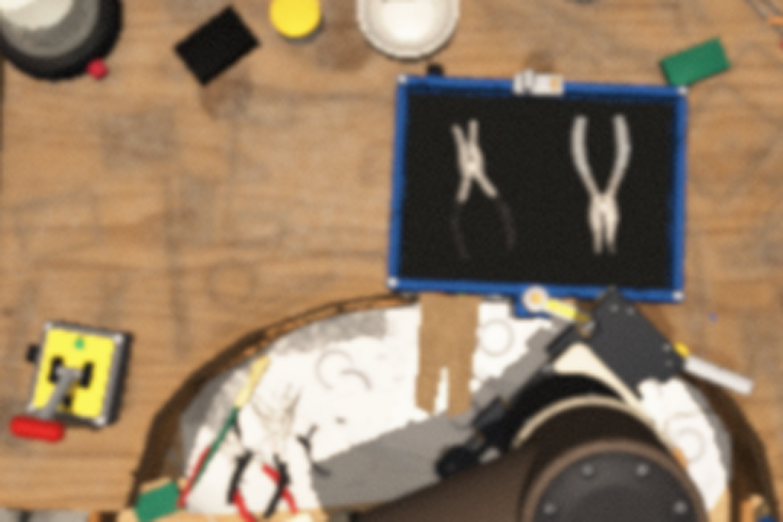

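Both pairs lie in the well: black at crop (475,175), grey at (603,190). The bar is still open and the isolator still off. Back to the knob.

```bash

python3 -m inch '[{"x":0.64,"y":-0.68,"z":0,"yaw":-1},{"x":0.64,"y":-0.68,"z":0,"yaw":-1},{"x":0.64,"y":-0.68,"z":0,"yaw":-1},{"x":0.64,"y":-0.68,"z":0,"yaw":-1},{"x":0.5,"y":-0.5,"z":0,"yaw":-1}]' 0.6 12
python3 -m inch '[{"x":0,"y":0,"z":0,"yaw":0},{"x":0,"y":0,"z":0,"yaw":0}]'
python3 need.py .443 -.184 .14 -112
```

```text
time_s: 34.47
tcp_pos: [0.4346, -0.1813, 0.1646]
eef_rot: [-170.7, 4.3, -112.7]
contact_force: [0.8, 1.2, 0.7]
gripper_width: 0.0679
time_s: 34.63
tcp_pos: [0.4362, -0.1842, 0.165]
eef_rot: [-170.6, 4.3, -112.9]
contact_force: [0.4, 0.7, -0.2]
gripper_width: 0.0697
t34.6 pos [ 0.436 -0.184  0.165] yaw -112.9 w 0.070 F [ 0.4  0.7 -0.2] NEED x -0.11 y -0.25 z 1.00 yaw -0.22
```

```bash

python3 -m inch '[{"x":0,"y":0,"z":0.8,"yaw":-0.2},{"x":0,"y":0,"z":0.9,"yaw":0},{"x":0,"y":0,"z":0.7,"yaw":0},{"x":0,"y":0,"z":0.3,"yaw":0},{"x":0,"y":0,"z":0,"yaw":0}]'
python3 need.py .453 -.184 .077 -112
```

```text
time_s: 35.05
tcp_pos: [0.4501, -0.1825, 0.0985]
eef_rot: [-170.3, 4.4, -112.6]
contact_force: [-0.1, -0.4, 0.5]
gripper_width: 0.0702
t35.0 pos [ 0.45  -0.183  0.098] yaw -112.6 w 0.070 F [-0.1 -0.4  0.5] NEED x 0.01 y -0.13 z 0.86 yaw -0.15
```

```bash

python3 -m inch '[{"x":0,"y":0,"z":0.5,"yaw":0},{"x":0,"y":0,"z":0.3,"yaw":0},{"x":0,"y":0,"z":0,"yaw":0}]'
python3 need.py .453 -.184 .077 -112
python3 -m inch '[{"x":0,"y":0,"z":0,"yaw":0},{"x":0,"y":0,"z":0,"yaw":0},{"x":0,"y":0,"z":0,"yaw":0},{"x":0,"y":0,"z":0,"yaw":0},{"x":0,"y":0,"z":0,"yaw":0}]' -1 12
python3 -m inch '[{"x":0,"y":0,"z":0,"yaw":0},{"x":0,"y":0,"z":0,"yaw":0},{"x":0,"y":0,"z":0,"yaw":0}]'
python3 need.py .453 -.184 .077 -112
```

```text
time_s: 35.3
tcp_pos: [0.4546, -0.1812, 0.0799]
eef_rot: [-170.3, 4.4, -112.6]
contact_force: [0.3, -0.5, -0.6]
gripper_width: 0.0702
t35.3 pos [ 0.455 -0.181  0.08 ] yaw -112.6 w 0.070 F [ 0.3 -0.5 -0.6] NEED x 0.13 y 0.02 z 0.12 yaw -0.16
time_s: 35.72
tcp_pos: [0.4559, -0.1809, 0.0831]
eef_rot: [-170.1, 4.5, -112.6]
contact_force: [0.4, 0.6, 0.3]
gripper_width: 0.0426
time_s: 35.97
tcp_pos: [0.4559, -0.1809, 0.0838]
eef_rot: [-170.0, 4.5, -112.6]
contact_force: [-1.2, 0.1, -0.7]
gripper_width: 0.0225
t36.0 pos [ 0.456 -0.181  0.084] yaw -112.6 w 0.022 F [-1.2  0.1 -0.7] NEED x 0.16 y 0.06 z 0.27 yaw -0.16
```

```bash

python3 -m inch '[{"x":0,"y":0,"z":0.25,"yaw":0},{"x":0,"y":0,"z":0.1,"yaw":0},{"x":0,"y":0,"z":0.05,"yaw":0}]'
python3 need.py .453 -.184 .077 -112
python3 -m inch '[{"x":0,"y":-0.36,"z":0.02,"yaw":-1},{"x":-0.01,"y":-0.36,"z":0.02,"yaw":-1},{"x":-0.01,"y":-0.36,"z":0.02,"yaw":-1},{"x":-0.01,"y":-0.36,"z":0.02,"yaw":-1},{"x":-0.01,"y":-0.36,"z":0.02,"yaw":-1}]'
python3 need.py .497 -.065 .077 -90
```

```text
time_s: 36.22
tcp_pos: [0.4641, -0.1823, 0.0791]
eef_rot: [-169.3, 4.6, -112.4]
contact_force: [-2.7, -3.0, 10.3]
gripper_width: 0.0213
t36.2 pos [ 0.464 -0.182  0.079] yaw -112.4 w 0.021 F [-2.7 -3.  10.3] NEED x 0.23 y 0.38 z 0.08 yaw -0.09
time_s: 36.63
tcp_pos: [0.5018, -0.1885, 0.0797]
eef_rot: [-169.0, 1.0, -92.3]
contact_force: [0.5, 5.1, -4.6]
gripper_width: 0.0206
t36.6 pos [ 0.502 -0.188  0.08 ] yaw -92.3 w 0.021 F [ 0.5  5.1 -4.6] NEED x -4.93 y 0.39 z 0.11 yaw -0.57
```

```bash

python3 -m inch '[{"x":0,"y":-0.36,"z":0,"yaw":-1},{"x":0,"y":-0.36,"z":0,"yaw":-1},{"x":0,"y":-0.36,"z":0,"yaw":-1},{"x":0,"y":-0.36,"z":0,"yaw":-1},{"x":0,"y":-0.36,"z":0,"yaw":-1}]'
python3 -m inch '[{"x":0,"y":-0.36,"z":0,"yaw":-1},{"x":0,"y":-0.36,"z":0,"yaw":-1},{"x":0,"y":-0.36,"z":0,"yaw":-1},{"x":0,"y":-0.36,"z":0,"yaw":-1},{"x":0,"y":-0.36,"z":0,"yaw":-1}]'
python3 - <<'E'
from h import *
s=r.get_state();v=np.array(s['tcp_pos'])[:2]-[.497,-.065];print(s['tcp_pos'],s['eef_rot'],np.linalg.norm(v),np.degrees(np.arctan2(v[1],v[0])),s['contact_force'],s['gripper_width'])
E
```

```text
time_s: 37.05
tcp_pos: [0.5389, -0.1821, 0.0795]
eef_rot: [-170.4, -2.4, -71.9]
contact_force: [0.5, -1.4, -5.3]
gripper_width: 0.0206
time_s: 37.47
tcp_pos: [0.575, -0.1626, 0.0795]
eef_rot: [-172.4, -5.1, -51.3]
contact_force: [1.9, -1.1, -5.8]
gripper_width: 0.0201
[ 0.57503287 -0.16264548  0.07952141] [-172.42998846   -5.14971484  -51.30844851] 0.12499507357037319 -51.37008301012887 [ 1.93559196 -1.10018096 -5.81399035] 0.02012084036749711
```

```bash

python3 -m inch '[{"x":0,"y":-0.36,"z":0,"yaw":-1},{"x":0,"y":-0.36,"z":0,"yaw":-1},{"x":0,"y":-0.36,"z":0,"yaw":-1},{"x":0,"y":-0.36,"z":0,"yaw":-1},{"x":0,"y":-0.36,"z":0,"yaw":-1}]'
python3 -m inch '[{"x":0,"y":-0.36,"z":0,"yaw":-1},{"x":0,"y":-0.36,"z":0,"yaw":-1},{"x":0,"y":-0.36,"z":0,"yaw":-1},{"x":0,"y":-0.36,"z":0,"yaw":-1},{"x":0,"y":-0.36,"z":0,"yaw":-1}]'
python3 - <<'E'
from h import *
s=r.get_state();v=np.array(s['tcp_pos'])[:2]-[.497,-.065];print(s['tcp_pos'],s['eef_rot'],np.linalg.norm(v),np.degrees(np.arctan2(v[1],v[0])),s['contact_force'],s['gripper_width'])
E
```

```text
time_s: 37.88
tcp_pos: [0.6042, -0.1301, 0.0794]
eef_rot: [-175.0, -7.1, -30.4]
contact_force: [0.6, -1.3, -3.4]
gripper_width: 0.0197
time_s: 38.3
tcp_pos: [0.6203, -0.0882, 0.079]
eef_rot: [-178.1, -8.1, -9.3]
contact_force: [-0.6, -1.7, 1.5]
gripper_width: 0.0196
[ 0.62029891 -0.08819308  0.07898178] [-178.07984257   -8.13025983   -9.33667933] 0.12546130519730272 -10.653110299432829 [-0.60477411 -1.68071779  1.46513021] 0.01955988473398993
```

```bash

python3 -m inch '[{"x":0,"y":-0.36,"z":0,"yaw":-0.9},{"x":0,"y":-0.36,"z":0,"yaw":-0.9},{"x":0,"y":-0.25,"z":0,"yaw":0},{"x":0,"y":-0.25,"z":0,"yaw":0}]'
python3 - <<'E'
from h import *
s=r.get_state();v=np.array(s['tcp_pos'])[:2]-[.497,-.065];print(s['tcp_pos'],s['eef_rot'],np.linalg.norm(v),np.degrees(np.arctan2(v[1],v[0])),s['contact_force'],s['gripper_width'])
E
```

```text
time_s: 38.63
tcp_pos: [0.6226, -0.0618, 0.0788]
eef_rot: [-179.6, -8.1, -1.4]
contact_force: [4.2, -24.6, -1.4]
gripper_width: 0.0326
[ 0.62262621 -0.06180342  0.07875804] [-179.64534952   -8.10105845   -1.37345453] 0.12566687412145108 1.4575866507599662 [  4.22658119 -24.57456491  -1.4407695 ] 0.032595861111855924
```

At the stop (24.6 N of reaction along y). I release, lift clear and check.

```bash

python3 -m inch '[{"x":0,"y":0,"z":0,"yaw":0},{"x":0,"y":0,"z":0,"yaw":0},{"x":0,"y":0,"z":0,"yaw":0},{"x":0,"y":0,"z":0,"yaw":0},{"x":0,"y":0,"z":0,"yaw":0}]' 0.7
python3 -m inch '[{"x":0,"y":0.1,"z":-0.7,"yaw":0},{"x":0,"y":0,"z":-1,"yaw":0},{"x":0,"y":0,"z":-1,"yaw":0},{"x":0,"y":0,"z":-1,"yaw":0},{"x":0,"y":0,"z":-1,"yaw":0}]'
python3 -m inch '[{"x":-1,"y":-0.4,"z":-1,"yaw":0},{"x":-1,"y":-0.6,"z":-1,"yaw":0},{"x":-1,"y":-0.6,"z":0,"yaw":0},{"x":-1,"y":-0.6,"z":0,"yaw":0},{"x":-1,"y":-0.6,"z":0,"yaw":0}]' -1
python3 -m inch '[{"x":-1,"y":-0.6,"z":0,"yaw":0},{"x":-1,"y":-0.6,"z":0,"yaw":0},{"x":-1,"y":-0.6,"z":0,"yaw":0},{"x":-0.5,"y":-0.6,"z":0,"yaw":0},{"x":0,"y":0,"z":0,"yaw":0}]' -1
python3 - <<'E'
from h import *
p,d,K,T=cap('top');cv2.imwrite('pics/top7.png',cv2.resize(p[130:310,180:450,::-1],None,fx=2.9,fy=2.9,interpolation=cv2.INTER_CUBIC))
E
python3 need.py .324 .362 .2 -8.2
```

```text
time_s: 39.05
tcp_pos: [0.6223, -0.0629, 0.0775]
eef_rot: [-179.7, -8.0, -1.5]
contact_force: [-0.6, -0.9, 1.0]
gripper_width: 0.0604
time_s: 39.47
tcp_pos: [0.6019, -0.065, 0.1903]
eef_rot: [-179.8, -7.2, -1.6]
contact_force: [0.9, 0.3, 0.1]
gripper_width: 0.0742
time_s: 39.88
tcp_pos: [0.4761, 0.01, 0.2327]
eef_rot: [-179.5, -8.0, -1.8]
contact_force: [0.7, 1.3, 1.4]
gripper_width: 0.0466
time_s: 40.3
tcp_pos: [0.3838, 0.0757, 0.2211]
eef_rot: [-179.2, -8.2, -1.9]
contact_force: [1.2, -0.4, -0.7]
gripper_width: 0.013
t40.4 pos [0.384 0.075 0.221] yaw -1.8 w 0.009 F [-0.2 -1.6 -0.6] NEED x -2.77 y -11.39 z 0.85 yaw 1.60
```

View pics/top7.png

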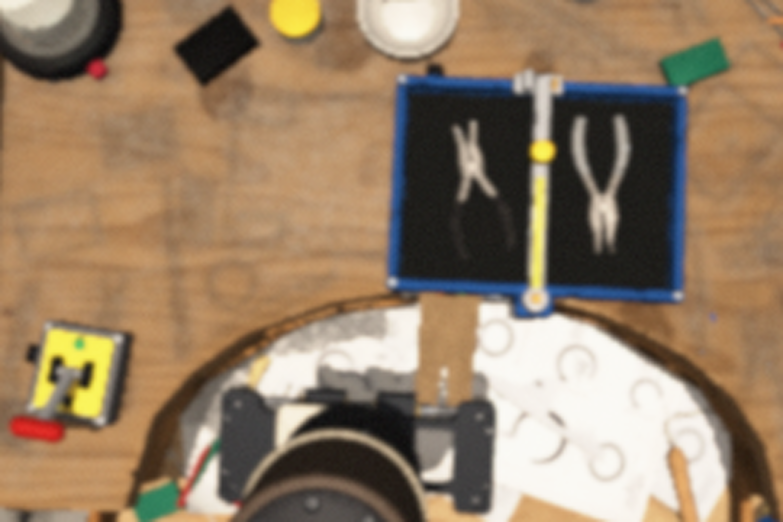

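The bar rests in its catch (knob at crop (543,151), bar straight across) and both pliers are in the well. Next the isolator: approach from the robot's side of the handle.

```bash

python3 -m inch '[{"x":-0.4,"y":-1,"z":0,"yaw":0},{"x":-0.4,"y":-1,"z":0,"yaw":0},{"x":-0.4,"y":-1,"z":0,"yaw":0},{"x":-0.4,"y":-1,"z":0,"yaw":0},{"x":-0.4,"y":-1,"z":0,"yaw":0}]'
python3 -m inch '[{"x":-0.4,"y":-1,"z":0,"yaw":0},{"x":-0.4,"y":-1,"z":0,"yaw":0},{"x":-0.3,"y":-1,"z":0,"yaw":0},{"x":-0.3,"y":-1,"z":0,"yaw":0},{"x":-0.3,"y":-0.8,"z":0,"yaw":0}]'
python3 -m inch '[{"x":0,"y":0,"z":0,"yaw":0.8},{"x":0,"y":0,"z":0,"yaw":0.8},{"x":0,"y":0,"z":0,"yaw":0}]'
python3 need.py .303 .363 .2 -8.2
```

```text
time_s: 40.77
tcp_pos: [0.3391, 0.2026, 0.2176]
eef_rot: [-178.9, -8.3, -2.3]
contact_force: [0.7, -0.0, -0.4]
gripper_width: 0.0004
time_s: 41.18
tcp_pos: [0.3009, 0.3312, 0.2145]
eef_rot: [-178.7, -8.3, -2.4]
contact_force: [-0.0, 0.1, 1.4]
gripper_width: 0.0003
time_s: 41.43
tcp_pos: [0.3014, 0.3366, 0.2138]
eef_rot: [-177.9, -8.1, -8.9]
contact_force: [0.1, -0.7, 0.9]
gripper_width: 0.0003
t41.4 pos [0.301 0.337 0.214] yaw -8.9 w 0.000 F [ 0.1 -0.7  0.9] NEED x -0.10 y -1.05 z 0.55 yaw -0.18
```

```bash

python3 -m inch '[{"x":0,"y":-0.9,"z":0.5,"yaw":-0.1},{"x":0,"y":-0.1,"z":1,"yaw":0},{"x":0,"y":0,"z":1,"yaw":0},{"x":0,"y":0,"z":0.9,"yaw":0},{"x":0,"y":0,"z":0.2,"yaw":0}]'
python3 need.py .319 .363 .106 -8.2
```

```text
time_s: 41.85
tcp_pos: [0.3221, 0.3663, 0.1253]
eef_rot: [-177.5, -8.1, -8.1]
contact_force: [-0.9, -0.7, -0.7]
gripper_width: 0.0005
t41.9 pos [0.322 0.366 0.125] yaw -8.1 w 0.001 F [-0.9 -0.7 -0.7] NEED x -0.10 y 0.15 z 0.77 yaw 0.01
```

```bash

python3 -m inch '[{"x":-0.15,"y":0.15,"z":0.5,"yaw":0},{"x":0,"y":0,"z":0.3,"yaw":0},{"x":0,"y":0,"z":0,"yaw":0}]'
python3 need.py .433 .348 .106 -8.2
python3 -m inch '[{"x":0.7,"y":0,"z":0.1,"yaw":0},{"x":0.7,"y":0,"z":0.1,"yaw":0},{"x":0.7,"y":0,"z":0.1,"yaw":0},{"x":0.7,"y":0,"z":0.1,"yaw":0},{"x":0.7,"y":0,"z":0.1,"yaw":0}]'
python3 need.py .433 .348 .106 -8.2
```

```text
time_s: 42.1
tcp_pos: [0.3226, 0.3625, 0.1036]
eef_rot: [-177.8, -8.1, -8.0]
contact_force: [-0.7, -0.3, -0.1]
gripper_width: 0.0007
t42.1 pos [0.323 0.362 0.104] yaw -8.0 w 0.001 F [-0.7 -0.3 -0.1] NEED x 4.46 y -0.05 z -0.10 yaw 0.04
time_s: 42.52
tcp_pos: [0.4132, 0.3532, 0.1096]
eef_rot: [-177.5, -8.2, -7.6]
contact_force: [-5.9, -1.0, 0.6]
gripper_width: 0.0009
t42.5 pos [0.413 0.353 0.11 ] yaw -7.6 w 0.001 F [-5.9 -1.   0.6] NEED x 0.81 y 0.10 z 0.14 yaw 0.15
```

```bash

python3 -m inch '[{"x":0.6,"y":0,"z":0.1,"yaw":0},{"x":0.4,"y":0,"z":0.05,"yaw":0},{"x":0,"y":0,"z":0,"yaw":0}]'
python3 need.py .433 .348 .106 -8.2
python3 -m inch '[{"x":-0.8,"y":0,"z":-0.3,"yaw":0},{"x":-1,"y":0,"z":-1,"yaw":0},{"x":-1,"y":0,"z":-1,"yaw":0},{"x":-1,"y":0,"z":-1,"yaw":0},{"x":-1,"y":0,"z":-1,"yaw":0}]'
python3 -m inch '[{"x":0,"y":-1,"z":-0.5,"yaw":0},{"x":0,"y":-1,"z":0,"yaw":0},{"x":0,"y":-1,"z":0,"yaw":0},{"x":0,"y":-1,"z":0,"yaw":0},{"x":0,"y":0,"z":0,"yaw":0}]'
python3 - <<'E'
from h import *
p,d,K,T=cap('top');cv2.imwrite('pics/top8.png',cv2.resize(p[90:310,160:470,::-1],None,fx=2.5,fy=2.5,interpolation=cv2.INTER_CUBIC))
hsv=cv2.cvtColor(p,cv2.COLOR_RGB2HSV);H,S,V=[hsv[...,k].astype(int) for k in range(3)]
m=np.zeros(H.shape,bool);m[225:300,175:235]=1
m&=((H<8)|(H>172))&(S>150)&(V>90);v,u=np.nonzero(m);print(len(u));W=ray(np.c_[u,v],.125,K,T)[:,:2].astype(np.float32);print('grip',cv2.minAreaRect(W))
for n,c in dict(jar=[(281.5,133.8)]).items(): 
    y=(H>20)&(H<35)&(S>150)&(V>150);y[:, :260]=0;y[:,300:]=0;y[160:]=0;y[:110]=0;vv,uu=np.nonzero(y);print('jar px',uu.mean(),vv.mean())
E
python3 need.py .3 .4 .2
```

```text
time_s: 42.77
tcp_pos: [0.4436, 0.3512, 0.1138]
eef_rot: [-177.2, -8.4, -7.6]
contact_force: [0.1, 0.1, -0.0]
gripper_width: 0.0005
t42.8 pos [0.444 0.351 0.114] yaw -7.6 w 0.000 F [ 0.1  0.1 -0. ] NEED x -0.40 y 0.18 z 0.31 yaw 0.14
time_s: 43.18
tcp_pos: [0.3095, 0.3619, 0.2047]
eef_rot: [-177.5, -8.4, -8.0]
contact_force: [-0.0, 0.9, 0.0]
gripper_width: 0.0008
time_s: 43.6
tcp_pos: [0.3146, 0.4673, 0.238]
eef_rot: [-176.2, -8.4, -7.6]
contact_force: [-0.5, 0.8, 0.4]
gripper_width: 0.0004
128
grip ((0.47195568680763245, 0.34040671586990356), (0.046731509268283844, 0.017226357012987137), 81.74544525146484)
jar px 281.2403433476395 133.78540772532187
t43.6 pos [0.314 0.465 0.238] yaw -7.6 w 0.000 F [0.1 0.5 0.2] NEED x -0.22 y 2.67 z 1.51
```

View pics/top8.png

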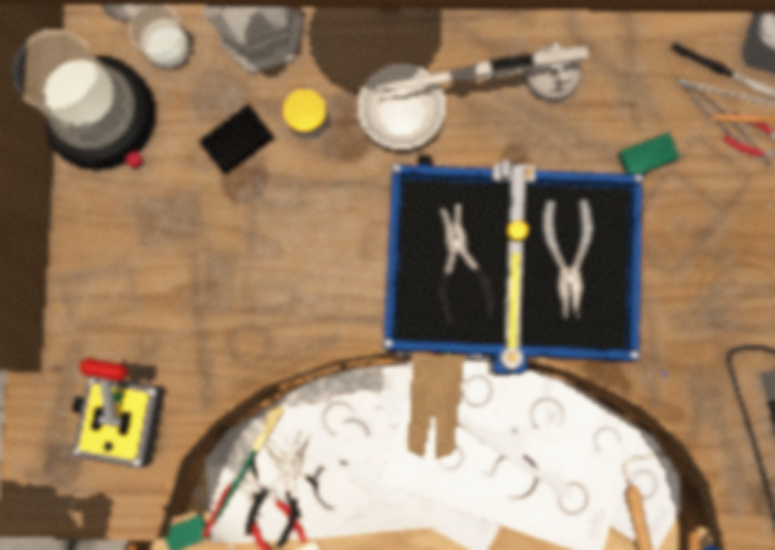

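The handle's grip is back at its start position (0.472, 0.340), so the isolator is on. The bar is in its catch, both pliers are in the well, and the jar, bowl and blocks have not moved.

```bash
python3 -c "
from plant import r
print(r.get_state()['contact_force']);print(r.close_job())"
```

```text
[0.05189547 0.52869537 0.18363158]
the job is handed in; nothing more can be done
None
```

I finished the sequence and handed the job in at about 44 s of the 210 s; `close_job` gives no verdict. I flipped the isolator off, opened the latch bar and laid the two pairs of pliers present, grey and black, in the well. Then I closed the bar against its stop and flipped the isolator on again.

**Last checks (final top picture):**
- **Pliers:** both pairs lie in the well. I judged flatness from the picture only and did not measure it.
- **Latch bar:** it rests in the catch. While closing it I felt about 25 N of reaction at the stop.
- **Isolator:** the grip is at (0.472, 0.340), the same as at the start, so it is on.
- **Bystanders:** the jar is within half a pixel of its start. The bowl and blocks look unmoved by eye.
- **Robot:** it is clear of everything, with wrist force close to zero.

**What went wrong or is uncertain:**
- **Grey pliers:** the first grasp closed on nothing. The pliers were then knocked about 28 mm aside, and two descents pressed on something, most likely the pliers, at about 51 and 60 N in total (under the 120 N wrist limit). I took these to be finger contacts, which the 40 N limit on the arm and gripper body should not cover, but I could not confirm that. A new look gave a firm grasp.
- **Tool tilt:** the tool slowly leaned over, to about 10° at most, and the moves could not correct it, so I allowed for it.
- **Red pliers:** I took them to be absent. The red-handled ones in the clutter on the right measured too short to be the 153 mm pair.

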